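# Pack the filled grain tins and close the mailing carton

## Task

Feel by weight which of the identical tins are filled and which are empty. Stand the filled ones in the carton, then close it: first fold both end flaps down level, then both side flaps down over them. Stand the empty tins close side by side, square to the board, in one neat row along the middle of the low shelf, and leave everything else on the bench where it is.

Things in the scene. Friction and masses are not known exactly. Their poses are not given: they have to be found in the camera images.
- carton: small cardboard mailing carton, fixed to the bench, open on top: 104 mm (its x) x 158 mm (its y) outside, walls and floor 4 mm thick, rim 46 mm above the bench. Origin: centre of the underside; x towards the far side flap, y towards the left end flap. End flaps are hinged on the short walls, side flaps on the long
- shelf: low wooden stock shelf, fixed: a plain board 130 mm deep (its x) x 220 mm long (its y), its top 25 mm above the bench. Origin: centre of the underside
- shelf_mid (a point): centre of the shelf board's top face; y runs along the board's length, x across it, z up
- tin_a: one of up to six identical-looking square aluminium tins, 42 x 42 x 38 mm high, lid up: filled (235-325 g) or empty (33-47 g), only the weight tells. Each start has 5 or 6: 2 or 3 filled, 2 or 3 empty; an absent tin reads None. Origin: centre of the underside, z up through the lid, x and y square to the sides
- tin_b: one of up to six identical-looking square aluminium tins, 42 x 42 x 38 mm high, lid up: filled (235-325 g) or empty (33-47 g), only the weight tells. Each start has 5 or 6: 2 or 3 filled, 2 or 3 empty; an absent tin reads None. Origin: centre of the underside, z up through the lid, x and y square to the sides
- tin_c: one of up to six identical-looking square aluminium tins, 42 x 42 x 38 mm high, lid up: filled (235-325 g) or empty (33-47 g), only the weight tells. Each start has 5 or 6: 2 or 3 filled, 2 or 3 empty; an absent tin reads None. Origin: centre of the underside, z up through the lid, x and y square to the sides
- tin_d: one of up to six identical-looking square aluminium tins, 42 x 42 x 38 mm high, lid up: filled (235-325 g) or empty (33-47 g), only the weight tells. Each start has 5 or 6: 2 or 3 filled, 2 or 3 empty; an absent tin reads None. Origin: centre of the underside, z up through the lid, x and y square to the sides
- tin_e: one of up to six identical-looking square aluminium tins, 42 x 42 x 38 mm high, lid up: filled (235-325 g) or empty (33-47 g), only the weight tells. Each start has 5 or 6: 2 or 3 filled, 2 or 3 empty; an absent tin reads None. Origin: centre of the underside, z up through the lid, x and y square to the sides
- tin_f: one of up to six identical-looking square aluminium tins, 42 x 42 x 38 mm high, lid up: filled (235-325 g) or empty (33-47 g), only the weight tells. Each start has 5 or 6: 2 or 3 filled, 2 or 3 empty; an absent tin reads None. Origin: centre of the underside, z up through the lid, x and y square to the sides
- end_flap_left (a joint): end flap on the carton's +y short wall; hinge along the carton's x at y = +79 mm, 46 mm above the carton's origin. 4 mm thick, reaches 51 mm from its hinge. Starts open, leaning outwards (2.45-2.65); stays where left (under 1 N moves its edge); flaps pass freely through each other. Joint: 0 = folded down level, 1.57 = straight up, 2.8 = widest open
- end_flap_left_edge (a point): middle of the free edge of that flap (end flap left), half-way through its thickness
- end_flap_right (a joint): end flap on the carton's -y short wall; hinge along the carton's x at y = -79 mm, 46 mm above the carton's origin. 4 mm thick, reaches 51 mm from its hinge. Starts open, leaning outwards (2.45-2.65); stays where left (under 1 N moves its edge); flaps pass freely through each other. Joint: 0 = folded down level, 1.57 = straight up, 2.8 = widest open
- end_flap_right_edge (a point): middle of the free edge of that flap (end flap right), half-way through its thickness
- side_flap_far (a joint): side flap on the carton's +x long wall (away from the robot); hinge along the carton's y at x = +52 mm, 50.5 mm above the carton's origin. 4 mm thick, reaches 51 mm from its hinge. Starts open, leaning outwards (2.45-2.65); stays where left (under 1 N moves its edge); flaps pass freely through each other. Joint: 0 = folded down level, 1.57 = straight up, 2.8 = widest open
- side_flap_far_edge (a point): middle of the free edge of that flap (side flap far), half-way through its thickness
- side_flap_near (a joint): side flap on the carton's -x long wall (nearest the robot); hinge along the carton's y at x = -52 mm, 50.5 mm above the carton's origin. 4 mm thick, reaches 51 mm from its hinge. Starts open, leaning outwards (2.45-2.65); stays where left (under 1 N moves its edge); flaps pass freely through each other. Joint: 0 = folded down level, 1.57 = straight up, 2.8 = widest open
- side_flap_near_edge (a point): middle of the free edge of that flap (side flap near), half-way through its thickness
- weight_1: small brass weight, 22 mm diameter, 21 mm high, among the tins; loose, not part of the job. Origin at the middle of its underside (the file's and the pliers' near their middle)
- weight_2: small brass weight, 22 mm diameter, 21 mm high, among the tins; loose, not part of the job. Origin at the middle of its underside (the file's and the pliers' near their middle)
- bench_block: steel bench block, 90 x 90 x 30 mm; loose, not part of the job. Origin at the middle of its underside (the file's and the pliers' near their middle)
- bangle: steel bangle, 64 mm across, lying on the bench block; loose, not part of the job. Origin at the middle of its underside (the file's and the pliers' near their middle)
- pliers: steel pliers, about 150 mm long, lying flat; loose, not part of the job. Origin at the middle of its underside (the file's and the pliers' near their middle)
- file: file with wooden handle, about 290 mm long, lying flat; loose, not part of the job. Origin at the middle of its underside (the file's and the pliers' near their middle)
- dish: white ceramic dish, 60 mm across, 30 mm high; loose, not part of the job. Origin at the middle of its underside (the file's and the pliers' near their middle)
Mind the look-alikes: they are no part of the job. What is shaped like the tin_a but orange is not meant.

How it is judged:
By the outcome, as a careful person would: the job done as asked, in the order asked, and still so for the second after the job is handed in, with the robot touching nothing.
Of tin_a, tin_b, tin_d only 2 to 3 are there at a start; the rules pass over those that are not, and their reading is None.
At some moment in a run one of tin_a, tin_b, tin_c, tin_d, tin_e, tin_f may be knocked a few centimetres aside while the robot is not near it.
It also fails if it takes over 208 s, if anything falls off the work surface, if the arm or the gripper's body presses on something with over 40 N, if the wrist force passes 120 N, or if a joint passes its speed limit or range.

## Robot

A 6-joint arm with a two-finger parallel gripper is mounted at the origin on the work surface. World frame = base frame: x ahead of the robot, y to its left, z up, the work surface at z = 0. Lengths are in mm, angles in degrees, forces in N, time in s.
With the tool pointing down it reaches from about 300 to 850 mm from the base axis. Payload 4.2 kg.
Tool frame: the origin (TCP) lies midway between the tips of the shut fingers; the grasp point (between the pads) lies 19 mm behind it; z points along the fingers, y is the line along which they close (so a half turn about z gives the same grasp; the last joint's range is limited). The gripper opens to 91 mm and grips with 3 to 60 N. Pads are 32 mm wide; open, the fingers measure 118 mm over their backs; the gripper's body (76 mm by 178 mm) begins 60 mm behind the grasp point.
Start: joints at [73.969, 18.312, 89.639, -0, 72.044, -1.146], TCP at [147.712, 555.72, 213.976] pointing down, gripper open.
Joint ranges: [-177.97, 177.97], [-48.28, 115.42], [12.27, 149.76], [-77.06, 257.06], [2.81, 150.46], [-146.56, 146.56]. Speed limits (degrees/s): [147.25, 147.25, 180, 180, 180, 180].

## Interface

Orientations are given as [roll, pitch, yaw] about the fixed x, y, z axes, in that order (R = Rz(yaw) Ry(pitch) Rx(roll)).
In Python, from workcell import env gives the robot as it stands.
- The arm moves only by the shell command python3 -m jog 'ROWS' [FORCE]. ROWS is a JSON object of lists of equal length, an entry for each row: "jaw": the finger opening in mm, from 0 to 91.2; "slide": the shift along the tool's x, y, z in units of 30 mm (1.0 is 30 mm), a list of three; "spin": the turn about the tool's z in units of 8 degrees (1.0 is 8 degrees). In form: {"jaw": [jaw, ...], "slide": [[dx, dy, dz], ...], "spin": [spin, ...]}. A call has 1 to 10 rows; each row shifts and turns the commanded pose from where the row before left it, along the tool's axes as they then stand; what a row does not reach is not made up. A row lasts 1/10 s, in which the tool goes at most 50 mm and 8.59 degrees, less where a joint would pass 70% of its speed; a pose out of reach is approached as far as the arm can. A call is refused whole if a number of a shift passes 1 or a number of a turn 1, either way. A call with a gripper value outside its range is refused whole. The fingers move at their own pace and stop on an object; FORCE is the grip in N (left out, the last holds). Time passes only in rows, so rows that do not move let the fingers close. It gives the time, the measured TCP pose, the force, the opening and the grip force at its end, in the units of the state.
- env.state(): the state, without advancing time (a new reading comes with each control period).
- env.grab_frame(name): name is "scene" or "top"; returns the picture (480x640x3 uint8, red, green, blue); there is no depth.
- env.camera_model(name): a dict with "fx", "fy", "cx", "cy" (pixels), "D" ([k1, k2, p1, p2, k3] as OpenCV has them; the pictures are not rectified), "camera_from_world" (4x4, takes a point from world to camera coordinates). Camera axes: x right, y up, looking along -z (the intrinsics and any distortion apply to the point x, -y, -z); pixel columns grow to the right and rows downward; lengths in mm; the calibration is good to about 2 mm. A picture is of the moment at which its call begins. camera_model takes no time and is no camera call.
- env.job_done(): hands the job in; it is judged then, once.
The state is a dict: "time_s": time; "qpos": joint angles; "qvel": joint speeds; "effort": joint torques, N m; "ee_pos": TCP position; "ee_rot": TCP orientation; "force": force on the tool from outside, world axes, zero at the start; "torque": the same for the moment, N m; "gripper_width": finger opening in mm; "gripper_force": force on a finger pad.
Only numpy, scipy, OpenCV 4.12 (cv2) and the standard library are available. Lean on these libraries where they do the work, as an engineer would, in place of code of your own. Each camera call takes 0.05 s, during which the arm holds its last target. There are 200 camera calls.

## Working session

There is one attempt and no reset: what is moved stays moved. The work goes in short steps, Python scripts to look and compute and a shell command to move; the robot and the scene stay as the last step left them, time stands still between calls to the robot, and variables do not carry over. Pictures are saved under pics/ and viewed, at most 14 in all, crops included, and the job is handed in when it is done.

```bash
ls; mkdir -p pics
python3 - <<'E'
from workcell import env
import cv2,json
for n in ("scene","top"):
    cv2.imwrite(f"pics/{n}0.png",env.grab_frame(n)[:,:,::-1])
    m=env.camera_model(n);print(n,{k:(v if k!="camera_from_world" else [[round(float(x),3) for x in r] for r in v]) for k,v in m.items()})
print(env.state())
E
```

```text
pics
scene {'fx': 577.8281196156023, 'fy': 577.8281196156023, 'cx': 321.6377314704684, 'cy': 244.10804086454303, 'D': array([-0.067362,  0.      ,  0.      ,  0.      ,  0.      ]), 'camera_from_world': [[0.751, 0.66, -0.007, -436.261], [-0.443, 0.512, 0.736, 213.204], [0.49, -0.549, 0.677, -1285.202], [0.0, 0.0, 0.0, 1.0]]}
top {'fx': 577.2703416194157, 'fy': 577.2703416194157, 'cx': 324.8588603420199, 'cy': 243.4590500415744, 'D': array([-0.16020958,  0.        ,  0.        ,  0.        ,  0.        ]), 'camera_from_world': [[0.018, -1.0, 0.002, -34.036], [0.978, 0.018, 0.208, -553.345], [-0.208, -0.002, 0.978, -953.409], [0.0, 0.0, 0.0, 1.0]]}
{'time_s': 0.1, 'qpos': array([ 7.39687869e+01,  1.83478593e+01,  8.96986316e+01, -1.29347382e-03,
        7.20429743e+01, -1.14451081e+00]), 'qvel': array([-0.00171592, -0.09098729, -0.08742613, -0.08263318, -0.03154603,
       -0.05413999]), 'effort': array([ 9.28469526e-04, -4.13331342e+01, -2.32509685e+01,  7.30613549e-02,
        4.22329945e-02, -5.97899952e-05]), 'ee_pos': array([147.59346574, 555.27957505, 213.21085147]), 'ee_rot': array([-1.79910528e+02, -5.57394605e-04,  1.65113697e+02]), 'force': array([-0.1580903 ,  0.64855108, -0.50452823]), 'torque': array([-0.00918436,  0.0319369 ,  0.01456894]), 'gripper_force': 0.0, 'gripper_width': 91.3225411303956}
```

View pics/top0.png

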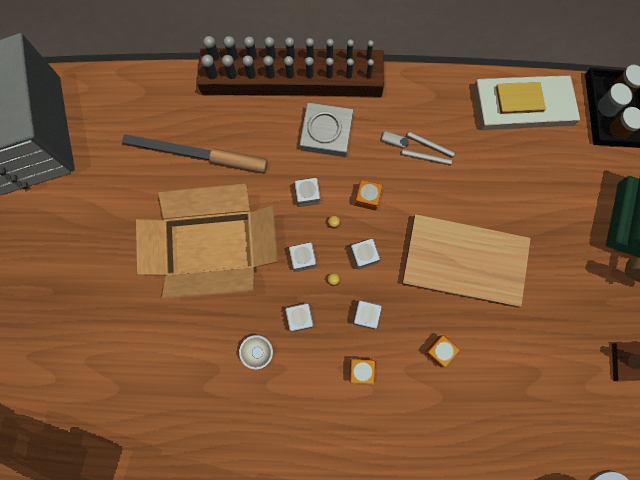

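View pics/scene0.png

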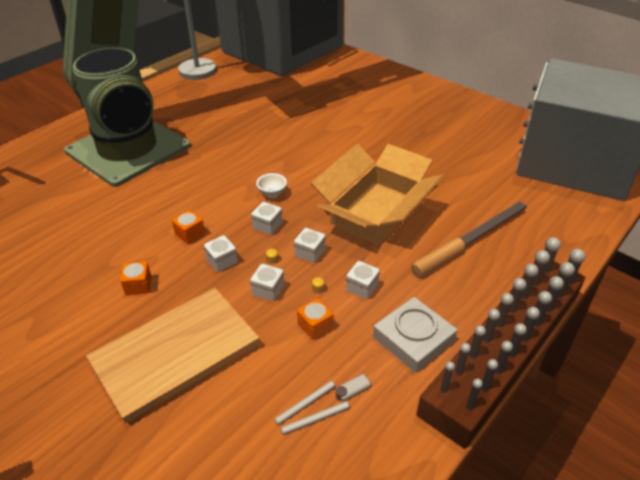

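```bash
cat > h.py <<'E'
import numpy as np, cv2
from workcell import env
from scipy.optimize import minimize
M={n:env.camera_model(n) for n in("scene","top")}
def proj(n,P):
    m=M[n];P=np.atleast_2d(P).astype(float);T=np.array(m["camera_from_world"])
    c=P@T[:3,:3].T+T[:3,3]; c=c*[1,-1,-1]
    K=np.array([[m["fx"],0,m["cx"]],[0,m["fy"],m["cy"]],[0,0,1.]])
    return cv2.projectPoints(c,np.zeros(3),np.zeros(3),K,np.array(m["D"],float))[0][:,0]
def unproj(n,uv,z):
    m=M[n];T=np.array(m["camera_from_world"]);K=np.array([[m["fx"],0,m["cx"]],[0,m["fy"],m["cy"]],[0,0,1.]])
    u=cv2.undistortPoints(np.array(uv,float).reshape(-1,1,2),K,np.array(m["D"],float))[:,0]
    d=np.c_[u[:,0],-u[:,1],-np.ones(len(u))]@T[:3,:3]; o=-T[:3,:3].T@T[:3,3]
    return o+d*((z-o[2])/d[:,2])[:,None]
def box(x,y,a,s=(42,42,38),z0=0):
    a=np.radians(a);c,s_=np.cos(a),np.sin(a);R=np.array([[c,-s_],[s_,c]])
    q=np.array([[i,j] for i in(-.5,.5) for j in(-.5,.5)])*s[:2]@R.T+[x,y]
    return np.vstack([np.c_[q,np.full(4,z0)],np.c_[q,np.full(4,z0+s[2])]])
def tinmask(n,f):
    h=cv2.cvtColor(f,cv2.COLOR_RGB2HSV);return ((h[...,1]<75)&(h[...,2]>(100 if n=="top" else 85))).astype(np.uint8)
def fit(masks,p0,s=(42,42,38),z0=0):
    U=4
    def cost(p):
        e=0
        for n,m in masks.items():
            q=proj(n,box(*p,s=s,z0=z0));c=proj(n,box(*p0,s=s,z0=z0)).mean(0);o=(c-40).astype(int);
            w=cv2.resize(m[max(o[1],0):o[1]+80,max(o[0],0):o[0]+80],None,fx=U,fy=U,interpolation=cv2.INTER_LINEAR)
            g=np.zeros(w.shape,np.uint8);hull=cv2.convexHull(((q-np.maximum(o,0)+.5)*U).astype(np.float32)).round().astype(np.int32)
            cv2.fillConvexPoly(g,hull,1);e+=1-(g&w).sum()/((g|w)>0).sum()
        return e
    best=min((minimize(cost,[p0[0],p0[1],a],method="Nelder-Mead",options=dict(initial_simplex=[[p0[0],p0[1],a],[p0[0]+6,p0[1],a],[p0[0],p0[1]+6,a],[p0[0],p0[1],a+15]],maxiter=120)) for a in(p0[2]-20,p0[2]+20)),key=lambda r:r.fun)
    return best.x,best.fun
def only(m,uv):  # keep blob near pixel
    k,l,st,ce=cv2.connectedComponentsWithStats(m);
    i=min([i for i in range(1,k) if st[i,4]>120],key=lambda i:np.hypot(*(ce[i]-uv)))
    out=(l==i).astype(np.uint8);c=cv2.findContours(out,0,2)[0];cv2.drawContours(out,c,-1,1,-1);return out
def tin(fr,p0,z0=0):
    ms={n:only(tinmask(n,f),proj(n,[[p0[0],p0[1],z0+20]])[0]) for n,f in fr.items()}
    return fit(ms,p0,z0=z0)
E
python3 - <<'E'
from h import *
fr={n:cv2.imread(f"pics/{n}0.png")[:,:,::-1].copy() for n in("scene","top")}
for uv in((307,190),(302,256),(365,252),(299,317),(368,314)):
    p=unproj("top",[uv],30)[0]
    for k in (("top",),("top","scene")):
        r,c=tin({n:fr[n] for n in k},[p[0],p[1],0]);print(uv,k,r.round(1),round(c,3),proj("scene",[[r[0],r[1],38]])[0].round())
print(unproj("top",[(417,217),(529,237),(521,304),(404,282)],25).round(1))
c=fr["top"][175:345,125:425][:,:,::-1];cv2.imwrite("pics/c1.png",cv2.resize(c,None,fx=2.6,fy=2.6,interpolation=2))
c=fr["top"][200:320,395:540][:,:,::-1];cv2.imwrite("pics/c2.png",cv2.resize(c,None,fx=5,fy=5,interpolation=2))
E
```

```text
(307, 190) ('top',) [662.7  11.7   9.2] 0.241 [364. 273.]
(307, 190) ('top', 'scene') [659.8  11.6  10.3] 0.491 [362. 272.]
(302, 256) ('top',) [539.7  17.4  14.1] 0.176 [310. 238.]
(302, 256) ('top', 'scene') [537.2  16.7  15.2] 0.407 [309. 237.]
(365, 252) ('top',) [545.9 -95.7  19.5] 0.21 [266. 275.]
(365, 252) ('top', 'scene') [545.5 -95.8  21.4] 0.501 [266. 275.]
(299, 317) ('top',) [427.   19.7  12.2] 0.09 [266. 210.]
(299, 317) ('top', 'scene') [427.   20.   13.5] 0.286 [266. 210.]
(368, 314) ('top',) [ 434.8 -101.6  -14. ] 0.113 [219. 246.]
(368, 314) ('top', 'scene') [ 434.1 -100.9  -16.7] 0.307 [219. 246.]
[[ 613.8 -192.    25. ]
 [ 580.3 -402.2   25. ]
 [ 455.6 -380.7   25. ]
 [ 493.  -166.8   25. ]]
```

View pics/c1.png

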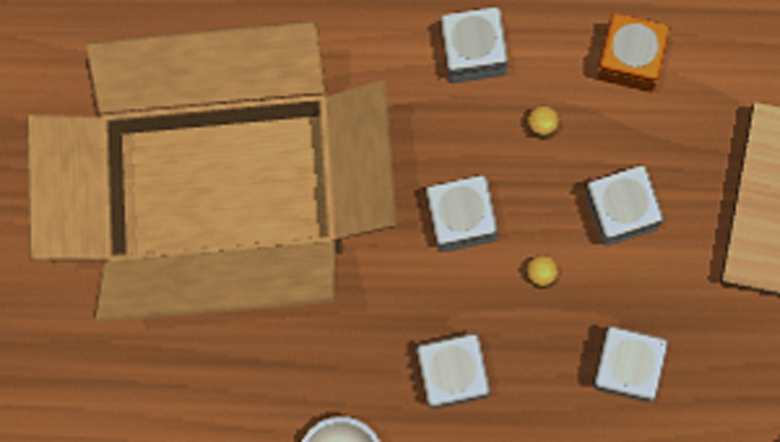

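View pics/c2.png

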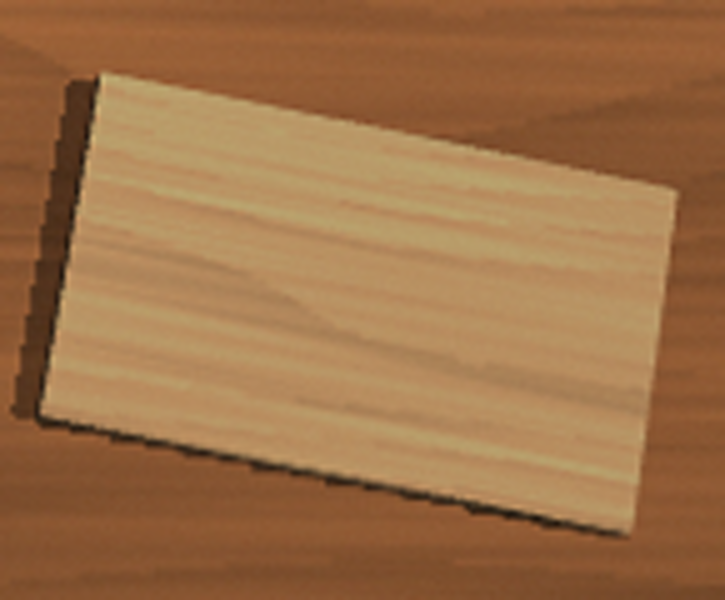

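```bash
cat >> h.py <<'E'
def topfit(f,p0,z=38,s=(42,42)):
    "lid top-face fit, top camera: threshold on grey, bright"
    h=cv2.cvtColor(f,cv2.COLOR_RGB2HSV);m=((h[...,1]<70)&(h[...,2]>135)).astype(np.uint8)
    m=only(m,proj("top",[[p0[0],p0[1],z]])[0]);return fit({"top":m},p0,s=(*s,0.01),z0=z)
def rect(uv,s,z):
    "pose of a rectangle s=(x,y) from pixels of corners (+x+y),(+x-y),(-x-y),(-x+y) at height z"
    P=np.array([[1,1],[1,-1],[-1,-1],[-1,1]])*np.array(s)/2
    def c(p):
        a=np.radians(p[2]);R=np.array([[np.cos(a),-np.sin(a)],[np.sin(a),np.cos(a)]])
        return ((proj("top",np.c_[P@R.T+p[:2],np.full(4,z)])-uv)**2).sum()
    q=unproj("top",uv,z)[:,:2].mean(0);r=minimize(c,[*q,0],method="Nelder-Mead",options=dict(xatol=.01,fatol=1e-4,maxiter=900));return r.x,(r.fun/4)**.5
E
python3 - <<'E'
from h import *
f=cv2.imread("pics/top0.png")[:,:,::-1].copy()
for uv in((307,190),(302,256),(365,252),(299,317),(368,314)):
    p=unproj("top",[uv],38)[0];r,c=topfit(f,[p[0],p[1],0]);print(uv,p[:2].round(1),r.round(1),round(c,3))
g=lambda L,k,o:(np.array(L,float)+.5)/k-.5+o
print("shelf",rect(g([(100,73),(678,190),(631,535),(40,418)],5,(395,200)),(130,220),25))
print("carton",rect(g([(105,117),(327,98),(337,240),(108,260)],2.6,(125,175)),(104,158),46))
print("weights",unproj("top",[(334,221),(334,279)],21).round(0))
sh=cv2.imread("pics/scene0.png")
E
```

```text
(307, 190) [657.4  10.8] [659.2  11.    8.8] 0.07
(302, 256) [534.6  16.6] [536.5  16.5  13.6] 0.068
(365, 252) [544.  -95.6] [544.3 -95.6  18. ] 0.086
(299, 317) [426.1  19. ] [426.4  19.3  14.7] 0.071
(368, 314) [ 433.5 -101.4] [ 433.4 -100.3  -12.3] 0.085
shelf (array([ 534.97950184, -284.14091085,  -10.46000162]), np.float64(0.1855572001365668))
carton (array([553.17953203, 183.69898668,   6.08884432]), np.float64(1.0076251035405306))
weights [[604. -40.  21.]
 [497. -41.  21.]]
```

Look-alikes (top picture): grey tins at (307,190), (302,256), (365,252), (299,317), (368,314). Orange decoys are at (369,193), (363,372) and (444,351). The crop confirms that the five grey ones are the tins. The carton is on the left and the shelf on the right.

```bash
cat > plan.py <<'E'
import sys,numpy as np
from workcell import env
# plan.py yaw x y z [x y z ...]  -> spin units, then per leg the total slide in units & min rows
a=list(map(float,sys.argv[1:]));s=env.state();p=s["ee_pos"];y0=s["ee_rot"][2]
print("t%.1f pos %s rot %s F %s w %.1f g %.1f q6 %.0f"%(s["time_s"],p.round(1),s["ee_rot"].round(1),s["force"].round(2),s["gripper_width"],s["gripper_force"],s["qpos"][5]))
print("spin total %.3f"%(-((a[0]-y0+180)%360-180)/8))
y=np.radians(a[0])
for i in range(1,len(a),3):
    d=np.array(a[i:i+3])-p;p=np.array(a[i:i+3])
    t=np.array([d[:2]@[np.cos(y),np.sin(y)],d[:2]@[np.sin(y),-np.cos(y)],-d[2]])/30
    n=int(np.ceil(max(abs(t).max(),np.linalg.norm(t)*.6)));n=max(n,1);print(p.round(1),"total",t.round(3),"rows",n,"each",(t/n).round(3))
E
python3 plan.py 104.7 426.4 19.3 150  426.4 19.3 12
python3 - <<'E'
from h import *
f=cv2.imread("pics/top0.png");x,y,a=553.2,183.7,6.1
out=[]
for n in("top","scene"):
    f=cv2.imread(f"pics/{n}0.png");k=5
    c=proj(n,[[x,y,30]])[0];o=(c-[75,55]).astype(int);g=cv2.resize(f[o[1]:o[1]+110,o[0]:o[0]+150],None,fx=k,fy=k,interpolation=2)
    for s,z in(((104,158),46),((96,150),46),((96,150),4)):
        b=box(x,y,a,(*s,0.),z)[[0,1,3,2]];cv2.polylines(g,[((proj(n,b)-o+.5)*k).astype(np.int32)],True,(0,255,0) if z>5 else (255,0,0),1)
    out.append(g)
cv2.imwrite("pics/c3.png",cv2.resize(np.vstack(out),(545,800))[:600] if 0 else cv2.resize(np.hstack(out),(800,293)))
E
```

```text
t0.1 pos [147.6 555.3 213.2] rot [-179.9   -0.   165.1] F [-0.16  0.65 -0.5 ] w 91.3 g 0.0 q6 -1
spin total 7.552
[426.4  19.3 150. ] total [-19.64    4.456   2.107] rows 20 each [-0.982  0.223  0.105]
[426.4  19.3  12. ] total [0.  0.  4.6] rows 5 each [0.   0.   0.92]
```

View pics/c3.png

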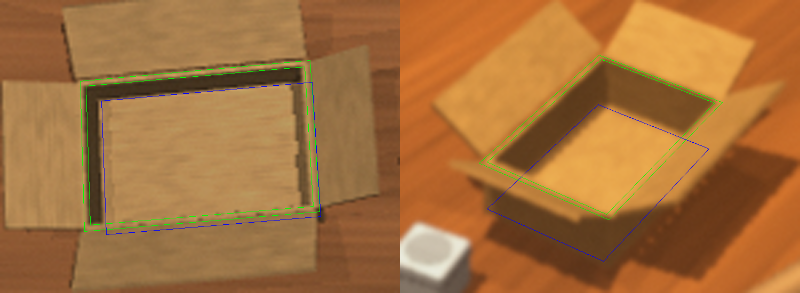

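The overlay fits the carton rim in both views: centre (553,184), yaw 6°. Moving to the first tin.

```bash
python3 -m jog '{"jaw":[70,70,70,70,70,70,70,70],"slide":[[0,0,0],[0,0,0],[0,0,0],[0,0,0],[0,0,0],[0,0,0],[0,0,0],[0,0,0]],"spin":[1,1,1,1,1,1,1,0.552]}' 15
python3 -m jog '{"jaw":[70,70,70,70,70,70,70,70,70,70],"slide":[[-0.982,0.223,0.105],[-0.982,0.223,0.105],[-0.982,0.223,0.105],[-0.982,0.223,0.105],[-0.982,0.223,0.105],[-0.982,0.223,0.105],[-0.982,0.223,0.105],[-0.982,0.223,0.105],[-0.982,0.223,0.105],[-0.982,0.223,0.105]],"spin":[0,0,0,0,0,0,0,0,0,0]}'
python3 -m jog '{"jaw":[70,70,70,70,70,70,70,70,70,70],"slide":[[-0.982,0.223,0.105],[-0.982,0.223,0.105],[-0.982,0.223,0.105],[-0.982,0.223,0.105],[-0.982,0.223,0.105],[-0.982,0.223,0.105],[-0.982,0.223,0.105],[-0.982,0.223,0.105],[-0.982,0.223,0.105],[-0.982,0.223,0.105]],"spin":[0,0,0,0,0,0,0,0,0,0]}'
python3 -m jog '{"jaw":[70,70,70],"slide":[[0,0,0],[0,0,0],[0,0,0]],"spin":[0,0,0]}'
python3 plan.py 104.7 426.4 19.3 12
```

```text
time_s: 0.9
ee_pos: [147.6, 555.4, 213.5]
ee_rot: [-180.0, 0.1, 104.5]
force: [-0.5, -0.1, -0.1]
gripper_width: 70.0
gripper_force: 0.0
time_s: 1.9
ee_pos: [287.3, 286.4, 182.1]
ee_rot: [-180.0, 0.0, 104.7]
force: [0.4, -0.4, 0.3]
gripper_width: 69.7
gripper_force: 0.0
time_s: 2.9
ee_pos: [426.8, 18.5, 150.6]
ee_rot: [-180.0, -0.0, 104.7]
force: [0.3, 0.4, -0.5]
gripper_width: 70.0
gripper_force: 0.0
time_s: 3.2
ee_pos: [426.0, 20.3, 150.8]
ee_rot: [-180.0, -0.0, 104.7]
force: [0.4, 0.8, 0.2]
gripper_width: 70.3
gripper_force: 0.0
t3.2 pos [426.   20.3 150.8] rot [-180.    -0.   104.7] F [0.43 0.84 0.16] w 70.3 g 0.0 q6 -14
spin total 0.003
[426.4  19.3  12. ] total [-3.600e-02  4.000e-03  4.627e+00] rows 5 each [-0.007  0.001  0.925]
```

```bash
python3 -m jog '{"jaw":[70,70,70,70,70,70],"slide":[[-0.036,0,0.925],[0,0,0.925],[0,0,0.925],[0,0,0.925],[0,0,0.925],[0,0,0]],"spin":[0,0,0,0,0,0]}'
python3 -m jog '{"jaw":[30,30,30,30,30],"slide":[[0,0,0],[0,0,0],[0,0,0],[0,0,0],[0,0,0]],"spin":[0,0,0,0,0]}' 15
python3 -m jog '{"jaw":[30,30,30,30,30,30],"slide":[[0,0,-0.5],[0,0,-0.5],[0,0,-0.5],[0,0,-0.5],[0,0,0],[0,0,0]],"spin":[0,0,0,0,0,0]}'
python3 -m jog '{"jaw":[30,30],"slide":[[0,0,0],[0,0,0]],"spin":[0,0]}'
```

```text
time_s: 3.8
ee_pos: [423.9, 19.6, 10.0]
ee_rot: [-179.6, -0.1, 104.8]
force: [-0.7, -0.4, 0.5]
gripper_width: 70.1
gripper_force: 0.0
time_s: 4.3
ee_pos: [427.6, 18.8, 13.2]
ee_rot: [179.9, 0.0, 104.7]
force: [-0.5, 0.2, 6.0]
gripper_width: 41.8
gripper_force: 14.9
time_s: 4.9
ee_pos: [426.6, 18.7, 72.0]
ee_rot: [-180.0, -0.0, 104.7]
force: [-0.6, 0.3, -2.5]
gripper_width: 42.1
gripper_force: 14.9
time_s: 5.1
ee_pos: [426.2, 18.7, 71.4]
ee_rot: [-179.9, -0.0, 104.7]
force: [-0.2, -0.5, -4.0]
gripper_width: 42.0
gripper_force: 14.9
```

Filled (about 3 N). Into the carton's left slot.

```bash
python3 plan.py 96.1 426.4 19 130 548.1 231.4 130 548.1 231.4 17.5
```

```text
t5.1 pos [426.2  18.7  71.4] rot [-179.9   -0.   104.7] F [-0.19 -0.48 -3.96] w 42.0 g 14.9 q6 -14
spin total 1.074
[426.4  19.  130. ] total [ 0.01   0.007 -1.954] rows 2 each [ 0.005  0.003 -0.977]
[548.1 231.4 130. ] total [ 6.609  4.786 -0.   ] rows 7 each [ 0.944  0.684 -0.   ]
[548.1 231.4  17.5] total [0.   0.   3.75] rows 4 each [0.    0.    0.938]
```

```bash
python3 -m jog '{"jaw":[30,30,30,30,30,30,30,30,30],"slide":[[0,0,-0.977],[0,0,-0.977],[0.944,0.684,0],[0.944,0.684,0],[0.944,0.684,0],[0.944,0.684,0],[0.944,0.684,0],[0.944,0.684,0],[0.944,0.684,0]],"spin":[1,0.074,0,0,0,0,0,0,0]}'
python3 -m jog '{"jaw":[30,30,30,30],"slide":[[0,0,0],[0,0,0],[0,0,0],[0,0,0]],"spin":[0,0,0,0]}'
python3 plan.py 96.1 548.1 231.4 17.5
```

```text
time_s: 6.0
ee_pos: [548.7, 232.3, 129.6]
ee_rot: [-179.9, 0.0, 96.1]
force: [-0.1, -0.6, -2.8]
gripper_width: 42.0
gripper_force: 15.0
time_s: 6.4
ee_pos: [548.0, 230.1, 130.6]
ee_rot: [-179.9, 0.0, 96.1]
force: [0.0, -0.4, -2.4]
gripper_width: 41.7
gripper_force: 15.0
t6.4 pos [548.  230.1 130.6] rot [-179.9    0.    96.1] F [ 0.04 -0.43 -2.38] w 41.7 g 15.0 q6 16
spin total -0.006
[548.1 231.4  17.5] total [0.043 0.008 3.769] rows 4 each [0.011 0.002 0.942]
```

```bash
python3 -m jog '{"jaw":[30,30,30,30,30,30,30],"slide":[[0,0,0.9],[0,0,0.9],[0,0,0.9],[0,0,0.5],[0,0,0.3],[0,0,0.2],[0,0,0]],"spin":[0,0,0,0,0,0,0]}'
python3 -m jog '{"jaw":[56,56,56],"slide":[[0,0,0],[0,0,0],[0,0,0]],"spin":[0,0,0]}'
python3 -m jog '{"jaw":[56,56,56,56],"slide":[[0,0,-0.9],[0,0,-1],[0,0,-1],[0,0,-1]],"spin":[0,0,0,0]}'
cat > look.py <<'E'
from h import *
import sys
f=env.grab_frame("top")
if len(sys.argv)>1: cv2.imwrite(f"pics/{sys.argv[1]}.png",f[:,:,::-1])
h=cv2.cvtColor(f,cv2.COLOR_RGB2HSV);m=((h[...,1]<70)&(h[...,2]>135)).astype(np.uint8)
k,l,st,ce=cv2.connectedComponentsWithStats(m)
for i in range(1,k):
    if 250<st[i,4]<900 and 100<ce[i][0]<545 and 130<ce[i][1]<400:
        z=63 if ce[i][0]>400 else 38
        p=unproj("top",[ce[i]],z)[0];r,c=topfit(f,[p[0],p[1],0],z=z);print(ce[i].round(),st[i,4],r.round(1),round(c,3))
E
python3 look.py; python3 plan.py 103.6 536.5 16.5 130 536.5 16.5 12
```

```text
time_s: 7.1
ee_pos: [548.6, 230.8, 19.7]
ee_rot: [-180.0, 0.0, 96.1]
force: [-0.2, 0.0, -1.8]
gripper_width: 42.0
gripper_force: 15.0
time_s: 7.4
ee_pos: [549.4, 231.4, 21.0]
ee_rot: [179.9, -0.0, 96.1]
force: [0.4, 0.1, -0.7]
gripper_width: 56.2
gripper_force: 0.0
time_s: 7.8
ee_pos: [548.7, 231.2, 138.7]
ee_rot: [179.9, -0.0, 96.1]
force: [-0.5, -0.1, 0.0]
gripper_width: 55.8
gripper_force: 0.0
[307. 189.] 492 [659.1  11.3   9.6] 0.061
[187. 246.] 315 [549.3 226.    2.8] 0.414
[365. 252.] 514 [544.5 -95.3  19.4] 0.077
[302. 255.] 526 [536.7  16.7  13.1] 0.065
[368. 314.] 551 [ 433.6 -100.1  -11.5] 0.07
[254. 351.] 804 [364.4  92.7  -1.5] 0.333
[444. 351.] 260 [ 372.2 -225.8  -22.5] 0.581
[362. 371.] 266 [334.5 -97.4  -6.7] 0.565
t7.8 pos [551.7 232.4 144.2] rot [179.4  -0.2  96.1] F [1.34 0.31 3.9 ] w 56.1 g 0.0 q6 16
spin total -0.936
[536.5  16.5 130. ] total [-6.876 -2.183  0.473] rows 7 each [-0.982 -0.312  0.068]
[536.5  16.5  12. ] total [0.    0.    3.933] rows 4 each [0.    0.    0.983]
```

```bash
python3 -m jog '{"jaw":[70,70,70,70,70,70,70,70,70,70],"slide":[[-0.982,-0.312,0],[-0.982,-0.312,0],[-0.982,-0.312,0],[-0.982,-0.312,0],[-0.982,-0.312,0],[-0.982,-0.312,0],[-0.982,-0.312,0],[0,0,0],[0,0,0],[0,0,0]],"spin":[-0.936,0,0,0,0,0,0,0,0,0]}'
python3 plan.py 103.3 536.6 16.6 12
```

```text
time_s: 8.85
ee_pos: [529.7, 16.5, 137.1]
ee_rot: [180.0, -0.0, 103.6]
force: [1.0, 1.1, -0.2]
gripper_width: 69.9
gripper_force: 0.0
t8.8 pos [529.7  16.5 137.1] rot [180.   -0.  103.6] F [ 0.98  1.13 -0.22] w 69.9 g 0.0 q6 -13
spin total 0.040
[536.6  16.6  12. ] total [-0.051  0.225  4.169] rows 5 each [-0.01   0.045  0.834]
```

```bash
python3 -m jog '{"jaw":[70,70,70,70,70,70,70],"slide":[[-0.05,0.225,0],[0,0,0.84],[0,0,0.84],[0,0,0.84],[0,0,0.84],[0,0,0.81],[0,0,0]],"spin":[0.04,0,0,0,0,0,0]}'
python3 -m jog '{"jaw":[30,30,30,30,30],"slide":[[0,0,0],[0,0,0],[0,0,0],[0,0,0],[0,0,0]],"spin":[0,0,0,0,0]}' 15
python3 -m jog '{"jaw":[30,30,30,30,30,30],"slide":[[0,0,-0.5],[0,0,-0.5],[0,0,-0.5],[0,0,-0.5],[0,0,0],[0,0,0]],"spin":[0,0,0,0,0,0]}'
python3 -m jog '{"jaw":[30,30],"slide":[[0,0,0],[0,0,0]],"spin":[0,0]}'
python3 plan.py 96.1 536.6 16.6 130  558.3 136 130 558.3 136 17
```

```text
time_s: 9.55
ee_pos: [534.5, 16.8, 8.9]
ee_rot: [-179.6, -0.1, 103.3]
force: [-0.0, -1.0, -0.1]
gripper_width: 70.0
gripper_force: 0.0
time_s: 10.05
ee_pos: [537.2, 16.0, 12.8]
ee_rot: [179.9, 0.0, 103.3]
force: [0.1, 1.2, 5.5]
gripper_width: 42.1
gripper_force: 15.0
time_s: 10.65
ee_pos: [536.2, 15.9, 71.6]
ee_rot: [180.0, 0.0, 103.3]
force: [-0.1, -0.6, -0.1]
gripper_width: 42.1
gripper_force: 15.0
time_s: 10.85
ee_pos: [535.7, 15.9, 70.8]
ee_rot: [-179.9, -0.0, 103.3]
force: [-0.0, 0.8, -0.5]
gripper_width: 42.0
gripper_force: 15.0
t10.8 pos [535.7  15.9  70.8] rot [-179.9   -0.   103.3] F [-0.01  0.79 -0.55] w 42.0 g 15.0 q6 -13
spin total 0.897
[536.6  16.6 130. ] total [ 0.019  0.032 -1.973] rows 2 each [ 0.01   0.016 -0.987]
[558.3 136.  130. ] total [ 3.881  1.142 -0.   ] rows 4 each [ 0.97   0.286 -0.   ]
[558.3 136.   17. ] total [0.    0.    3.767] rows 4 each [0.    0.    0.942]
```

Empty, so it goes back down for now. Next is the far tin (659,11).

```bash
python3 -m jog '{"jaw":[30,30,30,30,30,30],"slide":[[0,0,0.7],[0,0,0.6],[0,0,0.4],[0,0,0.2],[0,0,0.06],[0,0,0]],"spin":[0,0,0,0,0,0]}'
python3 -m jog '{"jaw":[70,70,70,70,70,70,70,70],"slide":[[0,0,0],[0,0,0],[0,0,-0.9],[0,0,-0.9],[0,0,-1],[0,0,-1],[0,0,0],[0,0,0]],"spin":[0,0,0,0,0,0,0,0]}'
python3 plan.py 99.2 659.1 11.2 130 659.1 11.2 12
```

```text
time_s: 11.45
ee_pos: [536.6, 16.0, 13.1]
ee_rot: [180.0, 0.0, 103.3]
force: [0.3, 0.0, -0.6]
gripper_width: 41.8
gripper_force: 15.0
time_s: 12.25
ee_pos: [536.6, 15.9, 127.5]
ee_rot: [179.9, 0.0, 103.3]
force: [-1.5, -0.3, -0.7]
gripper_width: 69.6
gripper_force: 0.0
t12.2 pos [536.6  15.9 127.5] rot [179.9   0.  103.3] F [-1.47 -0.35 -0.73] w 69.6 g 0.0 q6 -13
spin total 0.509
[659.1  11.2 130. ] total [-0.809  4.007 -0.084] rows 5 each [-0.162  0.801 -0.017]
[659.1  11.2  12. ] total [0.    0.    3.933] rows 4 each [0.    0.    0.983]
```

```bash
python3 -m jog '{"jaw":[70,70,70,70,70,70,70,70,70],"slide":[[0,0,0],[-0.162,0.801,0],[-0.162,0.801,0],[-0.162,0.801,0],[-0.162,0.801,0],[-0.162,0.801,0],[0,0,0],[0,0,0],[0,0,0]],"spin":[0.509,0,0,0,0,0,0,0,0]}'
python3 -m jog '{"jaw":[70,70,70,70,70,70],"slide":[[0,0,0.9],[0,0,0.9],[0,0,0.9],[0,0,0.7],[0,0,0.4],[0,0,0]],"spin":[0,0,0,0,0,0]}'
python3 plan.py 99.2 659.1 11.2 12.5
```

```text
time_s: 13.15
ee_pos: [657.1, 11.2, 125.9]
ee_rot: [-179.8, -0.0, 99.2]
force: [-0.2, -0.5, -0.9]
gripper_width: 70.3
gripper_force: 0.0
time_s: 13.75
ee_pos: [656.9, 11.2, 11.4]
ee_rot: [-179.8, -0.0, 99.2]
force: [0.2, -0.8, -0.2]
gripper_width: 70.4
gripper_force: 0.0
t13.8 pos [656.9  11.2  11.4] rot [-179.8   -0.    99.2] F [ 0.25 -0.79 -0.2 ] w 70.4 g 0.0 q6 -9
spin total 0.001
[659.1  11.2  12.5] total [-0.012  0.072 -0.037] rows 1 each [-0.012  0.072 -0.037]
```

```bash
python3 -m jog '{"jaw":[30,30,30,30,30],"slide":[[0,0.07,-0.03],[0,0,0],[0,0,0],[0,0,0],[0,0,0]],"spin":[0,0,0,0,0]}' 15
python3 -m jog '{"jaw":[30,30,30,30,30,30],"slide":[[0,0,-0.5],[0,0,-0.5],[0,0,-0.5],[0,0,-0.5],[0,0,0],[0,0,0]],"spin":[0,0,0,0,0,0]}'
python3 -m jog '{"jaw":[30,30],"slide":[[0,0,0],[0,0,0]],"spin":[0,0]}'
python3 plan.py 96.1 659.1 11.2 130  558.3 136 130 558.3 136 17
python3 look.py
```

```text
time_s: 14.25
ee_pos: [661.4, 11.5, 14.7]
ee_rot: [179.9, 0.0, 99.2]
force: [-0.3, 0.3, 3.9]
gripper_width: 42.2
gripper_force: 15.0
time_s: 14.85
ee_pos: [661.1, 11.5, 74.7]
ee_rot: [179.9, 0.0, 99.2]
force: [-0.3, -0.2, -1.6]
gripper_width: 42.0
gripper_force: 15.0
time_s: 15.05
ee_pos: [660.3, 11.5, 72.9]
ee_rot: [-179.9, -0.0, 99.2]
force: [0.5, -0.7, 0.4]
gripper_width: 41.9
gripper_force: 15.0
t15.1 pos [660.3  11.5  72.9] rot [-179.9   -0.    99.2] F [ 0.48 -0.69  0.43] w 41.9 g 15.0 q6 -9
spin total 0.388
[659.1  11.2 130. ] total [-0.007 -0.042 -1.902] rows 2 each [-0.003 -0.021 -0.951]
[558.3 136.  130. ] total [ 4.493 -2.899 -0.   ] rows 5 each [ 0.899 -0.58  -0.   ]
[558.3 136.   17. ] total [0.    0.    3.767] rows 4 each [0.    0.    0.942]
[182. 246.] 401 [548.9 233.4   6.8] 0.141
[365. 252.] 507 [544.7 -95.6  20.2] 0.09
[368. 314.] 539 [ 433.5 -100.7  -11.8] 0.084
[444. 351.] 260 [ 372.2 -225.8  -22.5] 0.581
```

```bash
python3 -m jog '{"jaw":[30,30,30],"slide":[[0,0,0],[0,0,0],[0,0,0]],"spin":[0,0,0]}';python3 -m jog '{"jaw":[30],"slide":[[0,0,0]],"spin":[0]}';python3 -m jog '{"jaw":[30],"slide":[[0,0,0]],"spin":[0]}'
```

```text
time_s: 15.4
ee_pos: [660.8, 11.5, 73.6]
ee_rot: [-180.0, -0.0, 99.2]
force: [0.0, 0.1, 0.3]
gripper_width: 41.9
gripper_force: 15.0
time_s: 15.5
ee_pos: [660.9, 11.5, 73.7]
ee_rot: [-180.0, -0.0, 99.2]
force: [-0.2, 0.1, 0.2]
gripper_width: 41.8
gripper_force: 15.0
time_s: 15.6
ee_pos: [660.9, 11.5, 73.8]
ee_rot: [-180.0, -0.0, 99.2]
force: [-0.7, 0.6, -0.5]
gripper_width: 41.9
gripper_force: 15.0
```

Empty. I'll put it back and go to the tin at (544.6,-95.5), yaw 19.7.

```bash
python3 -m jog '{"jaw":[30,30,30,30,30,30],"slide":[[0,0,0.7],[0,0,0.6],[0,0,0.4],[0,0,0.2],[0,0,0.06],[0,0,0]],"spin":[0,0,0,0,0,0]}'
python3 -m jog '{"jaw":[70,70,70,70,70,70,70,70],"slide":[[0,0,0],[0,0,0],[0,0,-0.9],[0,0,-0.9],[0,0,-1],[0,0,-1],[0,0,0],[0,0,0]],"spin":[0,0,0,0,0,0,0,0]}'
python3 plan.py 109.7 544.6 -95.5 128 544.6 -95.5 12
```

```text
time_s: 16.2
ee_pos: [661.3, 11.5, 15.4]
ee_rot: [179.9, 0.0, 99.2]
force: [0.3, 0.3, -0.1]
gripper_width: 41.8
gripper_force: 15.0
time_s: 17.0
ee_pos: [661.2, 11.5, 130.0]
ee_rot: [179.9, 0.0, 99.2]
force: [-0.4, -0.7, -1.7]
gripper_width: 69.9
gripper_force: 0.0
t17.0 pos [661.2  11.5 130. ] rot [179.9   0.   99.2] F [-0.4  -0.71 -1.72] w 69.9 g 0.0 q6 -9
spin total -1.312
[544.6 -95.5 128. ] total [-2.048 -4.863  0.068] rows 5 each [-0.41  -0.973  0.014]
[544.6 -95.5  12. ] total [0.    0.    3.867] rows 4 each [0.    0.    0.967]
```

```bash
python3 -m jog '{"jaw":[70,70,70,70,70,70,70,70,70,70],"slide":[[0,0,0],[0,0,0],[-0.41,-0.973,0],[-0.41,-0.973,0],[-0.41,-0.973,0],[-0.41,-0.973,0],[-0.41,-0.973,0],[0,0,0],[0,0,0],[0,0,0]],"spin":[-1,-0.312,0,0,0,0,0,0,0,0]}'
python3 -m jog '{"jaw":[70,70,70,70,70,70,70],"slide":[[0,0,0.9],[0,0,0.9],[0,0,0.9],[0,0,0.7],[0,0,0.4],[0,0,0],[0,0,0]],"spin":[0,0,0,0,0,0,0]}'
python3 plan.py 109.7 544.6 -95.5 12.5
```

```text
time_s: 18.0
ee_pos: [544.7, -95.1, 128.4]
ee_rot: [-180.0, -0.0, 109.7]
force: [0.6, 0.7, -0.1]
gripper_width: 70.5
gripper_force: 0.0
time_s: 18.7
ee_pos: [545.1, -95.3, 15.4]
ee_rot: [179.9, 0.0, 109.7]
force: [1.1, 0.7, 0.7]
gripper_width: 70.4
gripper_force: 0.0
t18.7 pos [545.1 -95.3  15.4] rot [179.9   0.  109.7] F [1.13 0.68 0.73] w 70.4 g 0.0 q6 -31
spin total 0.004
[544.6 -95.5  12.5] total [ 0.001 -0.018  0.095] rows 1 each [ 0.001 -0.018  0.095]
```

```bash
python3 -m jog '{"jaw":[30,30,30,30,30],"slide":[[0,0,0.08],[0,0,0],[0,0,0],[0,0,0],[0,0,0]],"spin":[0,0,0,0,0]}' 15
python3 -m jog '{"jaw":[30,30,30,30,30,30,30,30,30],"slide":[[0,0,-0.5],[0,0,-0.5],[0,0,-0.5],[0,0,-0.5],[0,0,0],[0,0,0],[0,0,0],[0,0,0],[0,0,0]],"spin":[0,0,0,0,0,0,0,0,0]}'
python3 -m jog '{"jaw":[30],"slide":[[0,0,0]],"spin":[0]}'
python3 plan.py 96.1 544.6 -95.5 130  558.3 136 130 558.3 136 17
```

```text
time_s: 19.2
ee_pos: [544.5, -95.7, 13.1]
ee_rot: [180.0, 0.0, 109.7]
force: [-0.5, 0.3, 3.4]
gripper_width: 42.1
gripper_force: 15.0
time_s: 20.1
ee_pos: [543.9, -95.5, 71.9]
ee_rot: [-179.9, -0.0, 109.7]
force: [0.2, -0.7, -0.4]
gripper_width: 42.0
gripper_force: 15.0
time_s: 20.2
ee_pos: [544.1, -95.6, 72.2]
ee_rot: [-180.0, -0.0, 109.7]
force: [-0.4, -0.1, -0.1]
gripper_width: 42.1
gripper_force: 15.0
t20.2 pos [544.1 -95.6  72.2] rot [-180.    -0.   109.7] F [-0.38 -0.1  -0.07] w 42.1 g 15.0 q6 -31
spin total 1.700
[544.6 -95.5 130. ] total [ 0.     0.017 -1.928] rows 2 each [ 0.     0.009 -0.964]
[558.3 136.  130. ] total [ 7.624  1.274 -0.   ] rows 8 each [ 0.953  0.159 -0.   ]
[558.3 136.   17. ] total [0.    0.    3.767] rows 4 each [0.    0.    0.942]
```

Third empty, so the last tin must be filled. I'll carry this one straight to the shelf's far slot.

```bash
python3 plan.py 79.5 544 -95.5 130  527 -327.4 130 527 -327.4 38.5
```

```text
t20.2 pos [544.1 -95.6  72.2] rot [-180.    -0.   109.7] F [-0.38 -0.1  -0.07] w 42.1 g 15.0 q6 -31
spin total 3.775
[544.  -95.5 130. ] total [ 0.002 -0.003 -1.928] rows 2 each [ 0.001 -0.002 -0.964]
[ 527.  -327.4  130. ] total [-7.704  0.852 -0.   ] rows 8 each [-0.963  0.106 -0.   ]
[ 527.  -327.4   38.5] total [0.   0.   3.05] rows 4 each [0.    0.    0.762]
```

```bash
python3 -m jog '{"jaw":[30,30,30,30],"slide":[[0,0,-0.964],[0,0,-0.964],[0,0,0],[0,0,0]],"spin":[1,1,1,0.775]}'
python3 -m jog '{"jaw":[30,30,30,30,30,30,30,30,30,30],"slide":[[-0.963,0.106,0],[-0.963,0.106,0],[-0.963,0.106,0],[-0.963,0.106,0],[-0.963,0.106,0],[-0.963,0.106,0],[-0.963,0.106,0],[-0.963,0.106,0],[0,0,0],[0,0,0]],"spin":[0,0,0,0,0,0,0,0,0,0]}'
python3 -m jog '{"jaw":[30,30,30],"slide":[[0,0,0],[0,0,0],[0,0,0]],"spin":[0,0,0]}'
python3 plan.py 79.5 527 -327.4 38.5
```

```text
time_s: 20.6
ee_pos: [544.8, -95.7, 131.5]
ee_rot: [179.9, -0.0, 79.2]
force: [-1.1, 0.5, 0.6]
gripper_width: 41.8
gripper_force: 15.0
time_s: 21.6
ee_pos: [526.8, -327.6, 129.9]
ee_rot: [-180.0, -0.1, 79.4]
force: [0.9, 1.1, -0.8]
gripper_width: 42.0
gripper_force: 15.0
time_s: 21.9
ee_pos: [527.3, -326.6, 130.6]
ee_rot: [180.0, -0.0, 79.6]
force: [0.5, -0.4, -0.8]
gripper_width: 41.8
gripper_force: 15.0
t21.9 pos [ 527.3 -326.6  130.6] rot [180.   -0.   79.6] F [ 0.46 -0.35 -0.83] w 41.8 g 15.0 q6 -22
spin total 0.008
[ 527.  -327.4   38.5] total [-0.029 -0.005  3.068] rows 4 each [-0.007 -0.001  0.767]
```

```bash
python3 -m jog '{"jaw":[30,30,30,30,30,30,30,30],"slide":[[-0.02,0,0.8],[0,0,0.8],[0,0,0.7],[0,0,0.4],[0,0,0.2],[0,0,0.15],[0,0,0],[0,0,0]],"spin":[0,0,0,0,0,0,0,0]}'
python3 -m jog '{"jaw":[60,60,60,60,60,60,60,60],"slide":[[0,0,0],[0,0,0],[0,0,-0.9],[0,0,-0.9],[0,0,-0.9],[0,0,-0.3],[0,0,0],[0,0,0]],"spin":[0,0,0,0,0,0,0,0]}'
python3 look.py t5; python3 plan.py 102.5 433.6 -100.4 130 433.6 -100.4 12;python3 plan.py 78.3 433.6 -100.4 130 433.6 -100.4 12
```

```text
time_s: 22.7
ee_pos: [527.5, -328.4, 39.7]
ee_rot: [179.9, 0.0, 79.5]
force: [0.9, 0.9, 0.2]
gripper_width: 42.1
gripper_force: 15.0
time_s: 23.5
ee_pos: [526.4, -327.7, 127.9]
ee_rot: [-179.9, -0.0, 79.5]
force: [-0.2, -0.3, -0.6]
gripper_width: 60.1
gripper_force: 0.0
[307. 188.] 494 [660.8  11.4  10.1] 0.056
[183. 246.] 505 [548.7 231.8   6.2] 0.058
[302. 255.] 533 [536.   16.5  13.4] 0.053
[494. 260.] 313 [ 528.1 -324.4   -9.5] 0.443
[368. 314.] 263 [ 433.6 -100.8  -13.5] 0.151
[257. 352.] 263 [366.8  88.7 -19.3] 0.525
[444. 351.] 256 [ 373.2 -231.3   39.8] 0.585
t23.6 pos [ 526.1 -327.5  127.4] rot [-1.798e+02 -1.000e-01  7.950e+01] F [-0.57  0.74 -0.27] w 60.2 g 0.0 q6 -22
spin total -2.875
[ 433.6 -100.4  130. ] total [ 8.059 -1.373 -0.088] rows 9 each [ 0.895 -0.153 -0.01 ]
[ 433.6 -100.4   12. ] total [0.    0.    3.933] rows 4 each [0.    0.    0.983]
t23.6 pos [ 526.1 -327.5  127.4] rot [-1.798e+02 -1.000e-01  7.950e+01] F [-0.57  0.74 -0.27] w 60.2 g 0.0 q6 -22
spin total 0.150
[ 433.6 -100.4  130. ] total [ 6.788 -4.556 -0.088] rows 7 each [ 0.97  -0.651 -0.013]
[ 433.6 -100.4   12. ] total [0.    0.    3.933] rows 4 each [0.    0.    0.983]
```

View pics/t5.png

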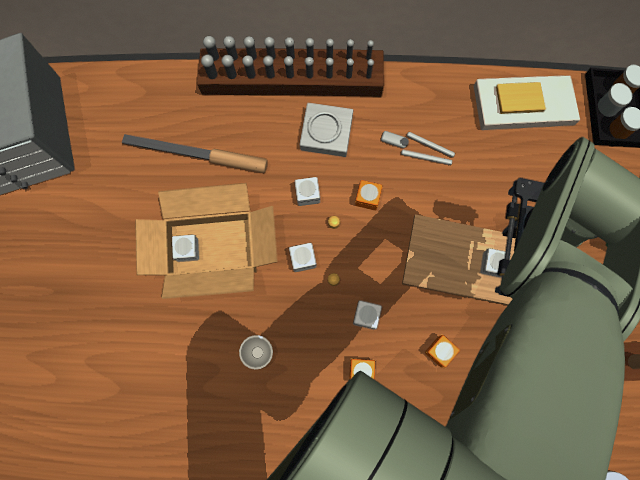

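The first filled tin stands in the carton at (183,246) and an empty on the shelf at about (495,262). Tins remain at (307,190), (302,255) and (368,314). Now the presumed filled one at (433.6,-100.4).

```bash
python3 -m jog '{"jaw":[70,70,70,70,70,70,70,70,70,70],"slide":[[0,0,0],[0.97,-0.65,0],[0.97,-0.65,0],[0.97,-0.65,0],[0.97,-0.65,0],[0.97,-0.65,0],[0.97,-0.65,0],[0.97,-0.65,0],[0,0,0],[0,0,0]],"spin":[0.15,0,0,0,0,0,0,0,0,0]}'
python3 -m jog '{"jaw":[70,70,70,70,70,70,70],"slide":[[0,0,0.9],[0,0,0.9],[0,0,0.9],[0,0,0.7],[0,0,0.4],[0,0,0],[0,0,0]],"spin":[0,0,0,0,0,0,0]}'
python3 plan.py 78.3 433.6 -100.4 12.5
```

```text
time_s: 24.55
ee_pos: [434.5, -100.6, 128.6]
ee_rot: [-180.0, 0.0, 78.4]
force: [-0.5, 0.6, 0.3]
gripper_width: 69.6
gripper_force: 0.0
time_s: 25.25
ee_pos: [435.3, -101.7, 14.8]
ee_rot: [-180.0, 0.0, 78.2]
force: [1.3, 0.4, -0.4]
gripper_width: 69.8
gripper_force: 0.0
t25.2 pos [ 435.3 -101.7   14.8] rot [-180.     0.    78.2] F [ 1.32  0.37 -0.44] w 69.8 g 0.0 q6 -3
spin total -0.008
[ 433.6 -100.4   12.5] total [ 0.031 -0.063  0.077] rows 1 each [ 0.031 -0.063  0.077]
```

```bash
python3 -m jog '{"jaw":[30,30,30,30,30],"slide":[[0.03,-0.04,0.07],[0,0,0],[0,0,0],[0,0,0],[0,0,0]],"spin":[0,0,0,0,0]}' 15
python3 -m jog '{"jaw":[30,30,30,30,30,30,30,30,30],"slide":[[0,0,-0.5],[0,0,-0.5],[0,0,-0.5],[0,0,-0.5],[0,0,0],[0,0,0],[0,0,0],[0,0,0],[0,0,0]],"spin":[0,0,0,0,0,0,0,0,0]}'
python3 -m jog '{"jaw":[30],"slide":[[0,0,0]],"spin":[0]}'
python3 plan.py 96.1 433.6 -100.4 130  558.3 136 130 558.3 136 17
```

```text
time_s: 25.75
ee_pos: [434.0, -99.8, 13.2]
ee_rot: [179.9, -0.0, 78.3]
force: [0.1, -0.6, 1.7]
gripper_width: 42.3
gripper_force: 14.9
time_s: 26.65
ee_pos: [433.3, -99.7, 72.2]
ee_rot: [-179.9, -0.0, 78.3]
force: [0.1, 0.0, -2.5]
gripper_width: 42.3
gripper_force: 14.9
time_s: 26.75
ee_pos: [433.5, -99.7, 72.5]
ee_rot: [-180.0, -0.0, 78.3]
force: [-0.0, 0.2, -2.0]
gripper_width: 41.9
gripper_force: 14.9
t26.8 pos [433.5 -99.7  72.5] rot [-180.    -0.    78.3] F [-0.04  0.2  -2.03] w 41.9 g 14.9 q6 -3
spin total -2.225
[ 433.6 -100.4  130. ] total [-0.023  0.002 -1.918] rows 2 each [-0.011  0.001 -0.959]
[558.3 136.  130. ] total [ 7.394  4.97  -0.   ] rows 8 each [ 0.924  0.621 -0.   ]
[558.3 136.   17. ] total [0.    0.    3.767] rows 4 each [0.    0.    0.942]
```

Filled. Into the carton's right slot.

```bash
python3 -m jog '{"jaw":[30,30,30],"slide":[[0,0,-0.959],[0,0,-0.959],[0,0,0]],"spin":[-1,-1,-0.225]}'
python3 -m jog '{"jaw":[30,30,30,30,30,30,30,30,30,30],"slide":[[0.924,0.621,0],[0.924,0.621,0],[0.924,0.621,0],[0.924,0.621,0],[0.924,0.621,0],[0.924,0.621,0],[0.924,0.621,0],[0.924,0.621,0],[0,0,0],[0,0,0]],"spin":[0,0,0,0,0,0,0,0,0,0]}'
python3 -m jog '{"jaw":[30,30,30],"slide":[[0,0,0],[0,0,0],[0,0,0]],"spin":[0,0,0]}'
python3 plan.py 96.1 558.3 136 17
```

```text
time_s: 27.05
ee_pos: [436.3, -100.5, 133.6]
ee_rot: [179.6, 0.2, 96.3]
force: [1.5, -0.3, -2.3]
gripper_width: 41.9
gripper_force: 14.9
time_s: 28.05
ee_pos: [557.9, 136.9, 129.7]
ee_rot: [-179.9, 0.0, 96.2]
force: [-0.5, 0.0, -2.5]
gripper_width: 42.2
gripper_force: 14.9
time_s: 28.35
ee_pos: [558.0, 135.7, 130.5]
ee_rot: [-180.0, -0.0, 96.0]
force: [0.1, -0.3, -2.2]
gripper_width: 41.8
gripper_force: 14.9
t28.4 pos [558.  135.7 130.5] rot [-180.   -0.   96.] F [ 0.14 -0.26 -2.17] w 41.8 g 14.9 q6 6
spin total -0.008
[558.3 136.   17. ] total [0.008 0.011 3.783] rows 4 each [0.002 0.003 0.946]
```

```bash
python3 -m jog '{"jaw":[30,30,30,30,30,30,30,30],"slide":[[0,0,0.9],[0,0,0.9],[0,0,0.9],[0,0,0.5],[0,0,0.3],[0,0,0.26],[0,0,0],[0,0,0]],"spin":[0,0,0,0,0,0,0,0]}'
python3 -m jog '{"jaw":[56,56,56,56,56,56,56,56,56],"slide":[[0,0,0],[0,0,0],[0,0,-0.9],[0,0,-1],[0,0,-1],[0,0,-0.8],[0,0,0],[0,0,0],[0,0,0]],"spin":[0,0,0,0,0,0,0,0,0]}'
python3 look.py; python3 plan.py 103.3 536.4 16.2 128 536.4 16.2 12.5
```

```text
time_s: 29.15
ee_pos: [558.8, 136.6, 18.3]
ee_rot: [179.9, -0.0, 96.1]
force: [0.6, 0.2, -2.1]
gripper_width: 42.3
gripper_force: 15.0
time_s: 30.05
ee_pos: [557.4, 136.4, 127.4]
ee_rot: [-179.9, 0.0, 96.1]
force: [0.3, 0.3, 0.3]
gripper_width: 55.7
gripper_force: 0.0
[307. 188.] 491 [660.9  11.5   8.7] 0.057
[302. 255.] 527 [535.9  16.7  12.6] 0.064
[498. 261.] 523 [ 527.1 -328.2  -10.2] 0.067
[258. 351.] 653 [369.8  87.   14.8] 0.274
[444. 351.] 260 [ 372.2 -225.8  -22.5] 0.581
[362. 371.] 264 [337.2 -89.2  18.6] 0.568
t30.1 pos [557.4 136.3 127.2] rot [-179.8    0.    96.1] F [-0.53 -0.11  0.48] w 56.1 g 0.0 q6 6
spin total -0.900
[536.4  16.2 128. ] total [-3.736 -1.601 -0.028] rows 4 each [-0.934 -0.4   -0.007]
[536.4  16.2  12.5] total [0.   0.   3.85] rows 4 each [0.    0.    0.962]
```

```bash
python3 -m jog '{"jaw":[70,70,70,70,70,70,70,70],"slide":[[0,0,0],[-0.934,-0.4,0],[-0.934,-0.4,0],[-0.934,-0.4,0],[-0.934,-0.4,0],[0,0,0],[0,0,0],[0,0,0]],"spin":[-0.9,0,0,0,0,0,0,0]}'
python3 -m jog '{"jaw":[70,70,70,70,70,70,70],"slide":[[0,0,0.9],[0,0,0.9],[0,0,0.9],[0,0,0.7],[0,0,0.4],[0,0,0],[0,0,0]],"spin":[0,0,0,0,0,0,0]}'
python3 plan.py 103.3 536.2 16.4 12.5
```

```text
time_s: 30.9
ee_pos: [537.3, 17.1, 128.0]
ee_rot: [-180.0, -0.0, 103.3]
force: [-0.1, 0.2, -0.1]
gripper_width: 70.1
gripper_force: 0.0
time_s: 31.6
ee_pos: [538.0, 16.9, 15.0]
ee_rot: [180.0, 0.0, 103.3]
force: [0.4, 0.4, -0.3]
gripper_width: 70.0
gripper_force: 0.0
t31.6 pos [538.   16.9  15. ] rot [180.    0.  103.3] F [ 0.39  0.41 -0.26] w 70.0 g 0.0 q6 -13
spin total 0.005
[536.2  16.4  12.5] total [-0.004 -0.062  0.083] rows 1 each [-0.004 -0.062  0.083]
```

```bash
python3 -m jog '{"jaw":[30,30,30,30,30],"slide":[[0,-0.04,0.08],[0,0,0],[0,0,0],[0,0,0],[0,0,0]],"spin":[0,0,0,0,0]}' 15
python3 -m jog '{"jaw":[30,30,30,30,30,30,30],"slide":[[0,0,-0.9],[0,0,-0.9],[0,0,-1],[0,0,-1],[0,0,0],[0,0,0],[0,0,0]],"spin":[0,0,0.9,1,1,0.075,0]}'
python3 plan.py 79.5 535.2 -284.7 128 535.2 -284.7 38.5
```

```text
time_s: 32.1
ee_pos: [536.5, 16.1, 12.7]
ee_rot: [180.0, 0.0, 103.3]
force: [-0.5, 0.0, 2.9]
gripper_width: 41.8
gripper_force: 15.0
time_s: 32.8
ee_pos: [535.6, 16.1, 125.7]
ee_rot: [-179.9, 0.0, 79.6]
force: [-0.4, 0.0, -0.6]
gripper_width: 41.7
gripper_force: 15.0
t32.8 pos [535.6  16.1 125.7] rot [-179.9    0.    79.6] F [-0.38  0.05 -0.57] w 41.7 g 15.0 q6 11
spin total 0.018
[ 535.2 -284.7  128. ] total [-9.861  1.816 -0.078] rows 10 each [-0.986  0.182 -0.008]
[ 535.2 -284.7   38.5] total [0.    0.    2.983] rows 3 each [0.    0.    0.994]
```

```bash
python3 -m jog '{"jaw":[30,30,30,30,30,30,30,30,30,30],"slide":[[-0.986,0.182,0],[-0.986,0.182,0],[-0.986,0.182,0],[-0.986,0.182,0],[-0.986,0.182,0],[-0.986,0.182,0],[-0.986,0.182,0],[-0.986,0.182,0],[-0.986,0.182,0],[-0.986,0.182,0]],"spin":[0.018,0,0,0,0,0,0,0,0,0]}'
python3 -m jog '{"jaw":[30,30,30,30,30,30],"slide":[[0,0,0],[0,0,0],[0,0,0],[0,0,0],[0,0,0],[0,0,0]],"spin":[0,0,0,0,0,0]}'
python3 plan.py 79.5 535.2 -284.7 38.5; sleep 0; python3 plan.py 79.5 535.2 -284.7 38.5|head -1
```

```text
time_s: 33.8
ee_pos: [534.5, -285.6, 124.8]
ee_rot: [-179.9, -0.1, 79.5]
force: [-0.2, -0.2, -0.2]
gripper_width: 42.2
gripper_force: 15.0
time_s: 34.4
ee_pos: [535.4, -284.0, 126.3]
ee_rot: [180.0, -0.0, 79.4]
force: [0.1, 0.1, -0.2]
gripper_width: 41.7
gripper_force: 15.0
t34.4 pos [ 535.4 -284.   126.3] rot [180.   -0.   79.4] F [ 0.06  0.12 -0.17] w 41.7 g 15.0 q6 -18
spin total -0.010
[ 535.2 -284.7   38.5] total [-0.024 -0.003  2.925] rows 3 each [-0.008 -0.001  0.975]
t34.4 pos [ 535.4 -284.   126.3] rot [180.   -0.   79.4] F [ 0.06  0.12 -0.17] w 41.7 g 15.0 q6 -18
```

```bash
python3 -m jog '{"jaw":[30,30,30,30,30,30,30,30],"slide":[[0,0,0.8],[0,0,0.8],[0,0,0.6],[0,0,0.4],[0,0,0.2],[0,0,0.1],[0,0,0],[0,0,0]],"spin":[0,0,0,0,0,0,0,0]}'
python3 -m jog '{"jaw":[60,60,60,60,60,60,60,60],"slide":[[0,0,0],[0,0,0],[0,0,-0.9],[0,0,-0.9],[0,0,-0.9],[0,0,-0.3],[0,0,0],[0,0,0]],"spin":[0,0,0,0,0,0,0,0]}'
python3 look.py; python3 plan.py 99.2 661 11.4 130 661 11.4 12.5
```

```text
time_s: 35.2
ee_pos: [535.8, -284.9, 39.9]
ee_rot: [179.9, 0.0, 79.4]
force: [-0.6, -0.2, 0.9]
gripper_width: 42.0
gripper_force: 15.0
time_s: 36.0
ee_pos: [534.6, -284.3, 128.1]
ee_rot: [-179.9, -0.0, 79.4]
force: [0.3, -0.0, -0.7]
gripper_width: 60.0
gripper_force: 0.0
[307. 188.] 494 [660.8  11.4  10.1] 0.056
[513. 239.] 397 [ 540.3 -344.9   15.6] 0.726
[504. 236.] 344 [ 545.4 -328.6   14.7] 0.739
[236. 241.] 513 [559.3 135.9   5.6] 0.064
[183. 246.] 507 [548.7 232.    6.2] 0.059
[257. 352.] 277 [369.2  89.5  22.1] 0.505
[362. 371.] 265 [336.6 -94.2  35.8] 0.565
t36.0 pos [ 534.4 -284.1  127.6] rot [-1.798e+02 -1.000e-01  7.940e+01] F [ 0.32  0.14 -0.14] w 60.0 g 0.0 q6 -18
spin total -2.481
[661.   11.4 130. ] total [ 9.05   5.741 -0.079] rows 10 each [ 0.905  0.574 -0.008]
[661.   11.4  12.5] total [0.    0.    3.917] rows 4 each [0.    0.    0.979]
```

```bash
python3 -m jog '{"jaw":[70,70,70],"slide":[[0,0,0],[0,0,0],[0,0,0]],"spin":[-1,-1,-0.481]}'
python3 -m jog '{"jaw":[70,70,70,70,70,70,70,70,70,70],"slide":[[0.905,0.574,0],[0.905,0.574,0],[0.905,0.574,0],[0.905,0.574,0],[0.905,0.574,0],[0.905,0.574,0],[0.905,0.574,0],[0.905,0.574,0],[0.905,0.574,0],[0.905,0.574,0]],"spin":[0,0,0,0,0,0,0,0,0,0]}'
python3 -m jog '{"jaw":[70,70,70,70],"slide":[[0,0,0],[0,0,0],[0,0,0],[0,0,0]],"spin":[0,0,0,0]}'
python3 look.py; python3 plan.py 99.2 661 11.4 12.5
```

```text
time_s: 36.35
ee_pos: [534.4, -284.2, 127.3]
ee_rot: [-179.8, -0.1, 99.4]
force: [-0.3, 0.1, 0.3]
gripper_width: 70.0
gripper_force: 0.0
time_s: 37.35
ee_pos: [661.4, 12.2, 127.1]
ee_rot: [-179.8, -0.0, 99.2]
force: [-0.2, 0.1, 0.7]
gripper_width: 69.9
gripper_force: 0.0
time_s: 37.75
ee_pos: [661.3, 9.8, 128.7]
ee_rot: [-179.9, -0.0, 99.1]
force: [0.1, -1.0, 0.3]
gripper_width: 70.1
gripper_force: 0.0
[181. 245.] 355 [549.  232.4   9.5] 0.144
[473. 256.] 525 [ 535.7 -283.8  -11.8] 0.074
[498. 261.] 523 [ 527.1 -328.2  -10.2] 0.067
[444. 351.] 260 [ 372.2 -225.8  -22.5] 0.581
t37.8 pos [661.4   9.8 129. ] rot [-180.    -0.    99.1] F [-0.1   1.18  0.02] w 69.9 g 0.0 q6 -9
spin total -0.010
[661.   11.4  12.5] total [ 0.054 -0.006  3.883] rows 4 each [ 0.014 -0.001  0.971]
```

```bash
python3 -m jog '{"jaw":[70,70,70,70,70,70,70],"slide":[[0.03,0,0.9],[0,0,0.9],[0,0,0.9],[0,0,0.8],[0,0,0.35],[0,0,0],[0,0,0]],"spin":[0,0,0,0,0,0,0]}'
python3 -m jog '{"jaw":[30,30,30,30,30],"slide":[[0,0,0],[0,0,0],[0,0,0],[0,0,0],[0,0,0]],"spin":[0,0,0,0,0]}' 15
python3 -m jog '{"jaw":[30,30,30,30,30,30,30,30,30],"slide":[[0,0,-0.9],[0,0,-0.9],[0,0,-1],[0,0,-1],[0,0,0],[0,0,0],[0,0,0],[0,0,0],[0,0,0]],"spin":[0,0,0.462,1,1,0,0,0,0]}'
python3 plan.py 79.5 543.5 -240.7 128 543.5 -240.7 38.5
```

```text
time_s: 38.5
ee_pos: [662.5, 11.5, 14.7]
ee_rot: [179.9, 0.0, 99.2]
force: [0.3, -0.4, 0.1]
gripper_width: 70.2
gripper_force: 0.0
time_s: 39.0
ee_pos: [662.0, 11.8, 14.2]
ee_rot: [180.0, 0.0, 99.2]
force: [-0.9, 0.0, 2.2]
gripper_width: 41.9
gripper_force: 15.0
time_s: 39.9
ee_pos: [661.2, 11.8, 126.7]
ee_rot: [-179.9, 0.0, 79.6]
force: [0.4, -0.7, -1.4]
gripper_width: 41.9
gripper_force: 15.0
t39.9 pos [661.2  11.8 126.7] rot [-179.9    0.    79.6] F [ 0.38 -0.7  -1.36] w 41.9 g 15.0 q6 10
spin total 0.009
[ 543.5 -240.7  128. ] total [-8.99  -2.325 -0.044] rows 9 each [-0.999 -0.258 -0.005]
[ 543.5 -240.7   38.5] total [0.    0.    2.983] rows 3 each [0.    0.    0.994]
```

```bash
python3 -m jog '{"jaw":[30,30,30,30,30,30,30,30,30,30],"slide":[[-0.9,-0.2325,0],[-0.9,-0.2325,0],[-0.9,-0.2325,0],[-0.9,-0.2325,0],[-0.9,-0.2325,0],[-0.9,-0.2325,0],[-0.9,-0.2325,0],[-0.9,-0.2325,0],[-0.9,-0.2325,0],[-0.89,-0.2325,0]],"spin":[0,0,0,0,0,0,0,0,0,0]}'
python3 -m jog '{"jaw":[30,30,30,30,30,30],"slide":[[0,0,0],[0,0,0],[0,0,0],[0,0,0],[0,0,0],[0,0,0]],"spin":[0,0,0,0,0,0]}'
python3 plan.py 79.5 543.5 -240.7 38.5
```

```text
time_s: 40.9
ee_pos: [543.3, -241.6, 127.2]
ee_rot: [-180.0, -0.0, 79.6]
force: [0.4, 0.3, 0.6]
gripper_width: 41.9
gripper_force: 15.0
time_s: 41.5
ee_pos: [544.3, -240.1, 127.7]
ee_rot: [180.0, -0.0, 79.6]
force: [0.1, 0.6, -0.7]
gripper_width: 41.7
gripper_force: 15.0
t41.5 pos [ 544.3 -240.1  127.7] rot [180.   -0.   79.6] F [ 0.1   0.57 -0.68] w 41.7 g 15.0 q6 -14
spin total 0.008
[ 543.5 -240.7   38.5] total [-0.024 -0.023  2.972] rows 3 each [-0.008 -0.008  0.991]
```

```bash
python3 -m jog '{"jaw":[30,30,30,30,30,30,30,30],"slide":[[-0.01,-0.02,0.8],[0,0,0.8],[0,0,0.6],[0,0,0.4],[0,0,0.2],[0,0,0.14],[0,0,0],[0,0,0]],"spin":[0,0,0,0,0,0,0,0]}'
python3 -m jog '{"jaw":[30,30,30,30,30,30,30],"slide":[[-0.04,0,0],[-0.04,0,0],[-0.04,0,0],[-0.04,0,0],[0,0,0],[0,0,0],[0,0,0]],"spin":[0,0,0,0,0,0,0]}'
python3 -m jog '{"jaw":[60,60,60,60,60,60,60,60],"slide":[[0,0,0],[0,0,0],[0,0,-0.9],[0,0,-0.9],[0,0,-0.9],[0,0,-0.3],[0,0,0],[0,0,0]],"spin":[0,0,0,0,0,0,0,0]}'
python3 plan.py 96.1 540 -100 130
```

```text
time_s: 42.3
ee_pos: [543.9, -241.1, 40.2]
ee_rot: [179.9, 0.0, 79.5]
force: [-0.2, 0.6, -0.3]
gripper_width: 41.9
gripper_force: 15.0
time_s: 43.0
ee_pos: [542.5, -245.6, 39.4]
ee_rot: [-180.0, -0.0, 79.5]
force: [-0.3, 0.0, -0.3]
gripper_width: 42.0
gripper_force: 15.0
time_s: 43.8
ee_pos: [541.8, -245.3, 128.3]
ee_rot: [-179.9, -0.0, 79.5]
force: [-0.7, 0.3, -0.3]
gripper_width: 59.9
gripper_force: 0.0
t43.8 pos [ 541.8 -245.3  128.3] rot [-179.9   -0.    79.5] F [-0.67  0.27 -0.31] w 59.9 g 0.0 q6 -15
spin total -2.074
[ 540. -100.  130.] total [ 4.821  0.455 -0.056] rows 5 each [ 0.964  0.091 -0.011]
```

```bash
python3 -m jog '{"jaw":[0,0,0,0,0,0,0,0],"slide":[[0,0,0],[0,0,0],[0,0,0],[0.964,0.091,0],[0.964,0.091,0],[0.964,0.091,0],[0.964,0.091,0],[0.964,0.091,0]],"spin":[-1,-1,-0.074,0,0,0,0,0]}'
python3 -m jog '{"jaw":[0,0,0],"slide":[[0,0,0],[0,0,0],[0,0,0]],"spin":[0,0,0]}'
python3 look.py; python3 plan.py 96.1 570.7 19.6 128 570.7 19.6 58 563.8 84.3 58 563.8 84.3 76 559 129 76 559 129 49
```

```text
time_s: 44.6
ee_pos: [540.0, -99.1, 128.3]
ee_rot: [-179.9, -0.0, 95.9]
force: [0.2, -0.3, 1.0]
gripper_width: 0.5
gripper_force: 0.0
time_s: 44.9
ee_pos: [540.6, -101.0, 129.0]
ee_rot: [-180.0, 0.0, 96.0]
force: [0.0, 0.1, 0.5]
gripper_width: 0.5
gripper_force: 0.0
[235. 241.] 448 [559.9 136.6   9.3] 0.116
[183. 246.] 502 [548.8 232.3   5.3] 0.067
[258. 353.] 477 [363.6  93.  -24.6] 0.323
t45.0 pos [ 540.7 -101.2  129.1] rot [-180.    0.   96.] F [ 0.13 -0.5   0.64] w 0.6 g 0.0 q6 -18
spin total -0.013
[570.7  19.6 128. ] total [3.898 1.424 0.036] rows 4 each [0.974 0.356 0.009]
[570.7  19.6  58. ] total [0.    0.    2.333] rows 3 each [0.    0.    0.778]
[563.8  84.3  58. ] total [ 2.169  0.    -0.   ] rows 3 each [ 0.723  0.    -0.   ]
[563.8  84.3  76. ] total [ 0.   0.  -0.6] rows 1 each [ 0.   0.  -0.6]
[559. 129.  76.] total [ 1.499e+00 -1.000e-03 -0.000e+00] rows 2 each [ 0.749 -0.    -0.   ]
[559. 129.  49.] total [0.  0.  0.9] rows 1 each [0.  0.  0.9]
```

```bash
python3 -m jog '{"jaw":[0,0,0,0,0,0,0,0,0,0],"slide":[[0.974,0.356,0],[0.974,0.356,0],[0.974,0.356,0],[0.974,0.356,0],[0,0,0.778],[0,0,0.778],[0,0,0.778],[0,0,0],[0,0,0],[0,0,0]],"spin":[0,0,0,0,0,0,0,0,0,0]}'
python3 look.py t6
python3 -m jog '{"jaw":[0,0,0,0,0,0,0,0],"slide":[[0.4,0,0],[0.4,0,0],[0.4,0,0],[0.4,0,0],[0.4,0,0],[0.17,0,0],[0,0,-0.6],[0,0,0]],"spin":[0,0,0,0,0,0,0,0]}'
python3 -m jog '{"jaw":[0,0,0,0,0,0,0,0,0],"slide":[[0.4,0,0],[0.4,0,0],[0.4,0,0],[0.3,0,0],[0,0,0.3],[0,0,0.3],[0,0,0.2],[0,0,0.05],[0,0,0]],"spin":[0,0,0,0,0,0,0,0,0]}'
python3 plan.py 96.1 559 129 48.5
```

```text
time_s: 45.95
ee_pos: [571.9, 19.9, 60.7]
ee_rot: [179.9, 0.0, 96.0]
force: [-0.1, 0.2, -0.1]
gripper_width: 0.5
gripper_force: 0.0
[182. 246.] 435 [549.  232.4   8.2] 0.12
[444. 351.] 260 [ 372.2 -225.8  -22.5] 0.581
[362. 371.] 263 [338.1 -90.  -25.8] 0.57
time_s: 46.8
ee_pos: [564.8, 86.5, 78.8]
ee_rot: [179.8, -0.0, 96.2]
force: [0.5, 0.5, -0.0]
gripper_width: 0.4
gripper_force: 0.0
time_s: 47.7
ee_pos: [558.7, 129.4, 51.3]
ee_rot: [-179.9, 0.0, 96.1]
force: [-0.0, 0.2, 0.4]
gripper_width: 0.2
gripper_force: 0.0
t47.7 pos [558.7 129.4  51.3] rot [-179.9    0.    96.1] F [-0.03  0.17  0.44] w 0.2 g 0.0 q6 6
spin total -0.004
[559.  129.   48.5] total [-0.014  0.009  0.092] rows 1 each [-0.014  0.009  0.092]
```

```bash
python3 -m jog '{"jaw":[0,0,0],"slide":[[0,0,0.07],[0,0,0.07],[0,0,0]],"spin":[0,0,0]}'
python3 -m jog '{"jaw":[0,0,0,0,0],"slide":[[0,0,-1],[0,0,-1],[0,0,-0.7],[0,0,0],[0,0,0]],"spin":[0,0,0,0,0]}'
python3 look.py t7; python3 plan.py 96.1 535.7 348 128 535.7 348 58
```

```text
time_s: 48.0
ee_pos: [559.4, 129.6, 50.1]
ee_rot: [179.9, 0.0, 96.1]
force: [-4.6, -1.4, 13.3]
gripper_width: 0.3
gripper_force: 6.8
time_s: 48.5
ee_pos: [558.9, 129.7, 128.7]
ee_rot: [180.0, -0.0, 96.1]
force: [0.4, 0.1, 0.0]
gripper_width: 0.7
gripper_force: 0.0
[261. 350.] 505 [366.4  84.3  59.6] 0.292
[444. 351.] 260 [ 372.2 -225.8  -22.5] 0.581
[362. 371.] 264 [337.2 -89.2  18.6] 0.568
t48.5 pos [558.4 129.6 127.9] rot [-179.9    0.    96.1] F [-0.37 -0.3  -0.67] w 0.6 g 0.0 q6 6
spin total -0.001
[535.7 348.  128. ] total [ 7.319e+00  2.200e-02 -3.000e-03] rows 8 each [ 0.915  0.003 -0.   ]
[535.7 348.   58. ] total [0.    0.    2.333] rows 3 each [0.    0.    0.778]
```

View pics/t7.png

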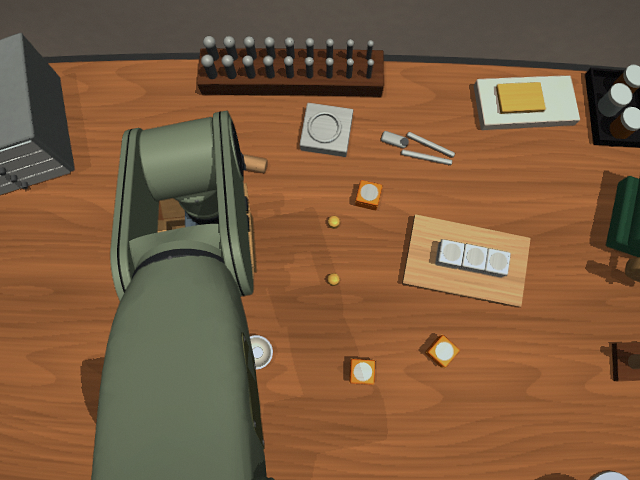

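The row of three stands neatly on the shelf at (452–498, 253–261). Next, the left end flap.

```bash
python3 -m jog '{"jaw":[0,0,0,0,0,0,0,0,0,0],"slide":[[0.915,0,0],[0.915,0,0],[0.915,0,0],[0.915,0,0],[0.915,0,0],[0.915,0,0],[0.915,0,0],[0.915,0,0],[0,0,0],[0,0,0]],"spin":[0,0,0,0,0,0,0,0,0,0]}'
python3 -m jog '{"jaw":[0,0,0,0,0,0],"slide":[[0,0,0.778],[0,0,0.778],[0,0,0.778],[0,0,0],[0,0,0],[0,0,0]],"spin":[0,0,0,0,0,0]}'
python3 plan.py 96.1 542.6 283.1 58 542.6 283.1 76 547.4 238.4 76 547.4 238.4 49
```

```text
time_s: 49.55
ee_pos: [534.9, 347.9, 126.9]
ee_rot: [-179.8, 0.1, 96.2]
force: [0.1, -0.7, 0.2]
gripper_width: 0.6
gripper_force: 0.0
time_s: 50.15
ee_pos: [536.7, 348.2, 60.1]
ee_rot: [179.9, -0.1, 96.1]
force: [0.7, -0.1, 0.5]
gripper_width: 0.8
gripper_force: 0.0
t50.1 pos [536.7 348.2  60.1] rot [ 1.799e+02 -1.000e-01  9.610e+01] F [ 0.69 -0.05  0.47] w 0.8 g 0.0 q6 26
spin total -0.005
[542.6 283.1  58. ] total [-2.177 -0.034  0.068] rows 3 each [-0.726 -0.011  0.023]
[542.6 283.1  76. ] total [ 0.   0.  -0.6] rows 1 each [ 0.   0.  -0.6]
[547.4 238.4  76. ] total [-1.499e+00  1.000e-03 -0.000e+00] rows 2 each [-0.749  0.    -0.   ]
[547.4 238.4  49. ] total [0.  0.  0.9] rows 1 each [0.  0.  0.9]
```

```bash
python3 -m jog '{"jaw":[0,0,0,0,0,0,0,0],"slide":[[-0.4,-0.03,0.05],[-0.4,0,0],[-0.4,0,0],[-0.4,0,0],[-0.4,0,0],[-0.17,0,0],[0,0,-0.6],[0,0,0]],"spin":[0,0,0,0,0,0,0,0]}'
python3 -m jog '{"jaw":[0,0,0,0,0,0,0,0,0],"slide":[[-0.4,0,0],[-0.4,0,0],[-0.4,0,0],[-0.3,0,0],[0,0,0.3],[0,0,0.3],[0,0,0.25],[0,0,0.05],[0,0,0]],"spin":[0,0,0,0,0,0,0,0,0]}'
python3 -m jog '{"jaw":[0,0,0],"slide":[[0,0,0.07],[0,0,0.07],[0,0,0]],"spin":[0,0,0]}'
python3 plan.py 96.1 547.4 238.4 48.5
```

```text
time_s: 50.95
ee_pos: [542.9, 282.5, 76.7]
ee_rot: [179.8, -0.0, 96.0]
force: [0.0, 0.2, 1.0]
gripper_width: 0.6
gripper_force: 0.0
time_s: 51.85
ee_pos: [546.3, 238.4, 50.0]
ee_rot: [-180.0, 0.1, 96.2]
force: [-4.1, -4.1, 16.0]
gripper_width: 0.3
gripper_force: 8.4
time_s: 52.15
ee_pos: [546.4, 238.4, 49.7]
ee_rot: [179.9, 0.0, 96.2]
force: [-10.8, -8.1, 38.3]
gripper_width: 0.6
gripper_force: 19.3
t52.1 pos [546.4 238.4  49.7] rot [179.9   0.   96.2] F [-10.81  -8.07  38.31] w 0.6 g 19.3 q6 16
spin total 0.010
[547.4 238.4  48.5] total [-0.004  0.032  0.041] rows 1 each [-0.004  0.032  0.041]
```

```bash
python3 -m jog '{"jaw":[0,0,0,0,0],"slide":[[0,0,-1],[0,0,-1],[0,0,-0.8],[0,0,0],[0,0,0]],"spin":[0,0,0,0,0]}'
python3 plan.py 96.1 688.4 198.2 128 688.4 198.2 62 623.3 191.2 62 623.3 191.2 80 580.5 186.6 80 580.5 186.6 54
```

```text
time_s: 52.65
ee_pos: [546.1, 238.9, 127.1]
ee_rot: [-180.0, 0.0, 96.1]
force: [-0.5, 0.0, -1.4]
gripper_width: 0.5
gripper_force: 0.0
t52.6 pos [546.1 238.9 127.1] rot [-180.     0.    96.1] F [-0.48  0.04 -1.38] w 0.5 g 0.0 q6 16
spin total 0.004
[688.4 198.2 128. ] total [-1.852  4.574 -0.029] rows 5 each [-0.37   0.915 -0.006]
[688.4 198.2  62. ] total [0.  0.  2.2] rows 3 each [0.    0.    0.733]
[623.3 191.2  62. ] total [-1.000e-03 -2.183e+00 -0.000e+00] rows 3 each [-0.    -0.728 -0.   ]
[623.3 191.2  80. ] total [ 0.   0.  -0.6] rows 1 each [ 0.   0.  -0.6]
[580.5 186.6  80. ] total [-1.000e-03 -1.435e+00 -0.000e+00] rows 2 each [-0.    -0.717 -0.   ]
[580.5 186.6  54. ] total [0.    0.    0.867] rows 1 each [0.    0.    0.867]
```

```bash
python3 -m jog '{"jaw":[0,0,0,0,0,0,0],"slide":[[-0.37,0.915,0],[-0.37,0.915,0],[-0.37,0.915,0],[-0.37,0.915,0],[-0.37,0.915,0],[0,0,0],[0,0,0]],"spin":[0,0,0,0,0,0,0]}'
python3 -m jog '{"jaw":[0,0,0,0,0,0],"slide":[[0,0,0.733],[0,0,0.733],[0,0,0.733],[0,0,0],[0,0,0],[0,0,0]],"spin":[0,0,0,0,0,0]}'
python3 plan.py 96.1 623.3 191.2 62; python3 look.py t8
```

```text
time_s: 53.35
ee_pos: [687.8, 197.7, 125.0]
ee_rot: [-179.7, 0.0, 96.1]
force: [-0.5, 0.7, 0.1]
gripper_width: 0.5
gripper_force: 0.0
time_s: 53.95
ee_pos: [689.3, 198.6, 63.5]
ee_rot: [179.9, -0.0, 96.1]
force: [-0.4, -0.4, 0.1]
gripper_width: 0.3
gripper_force: 0.0
t54.0 pos [689.3 198.6  63.5] rot [179.9  -0.   96.1] F [-0.43 -0.36  0.07] w 0.3 g 0.0 q6 9
spin total 0.003
[623.3 191.2  62. ] total [-0.011 -2.212  0.049] rows 3 each [-0.004 -0.737  0.016]
[256. 351.] 726 [364.6  91.8  13.2] 0.275
[444. 351.] 259 [ 372.8 -227.3   33.9] 0.581
[362. 371.] 266 [334.5 -97.4  -6.7] 0.565
```

View pics/t8.png

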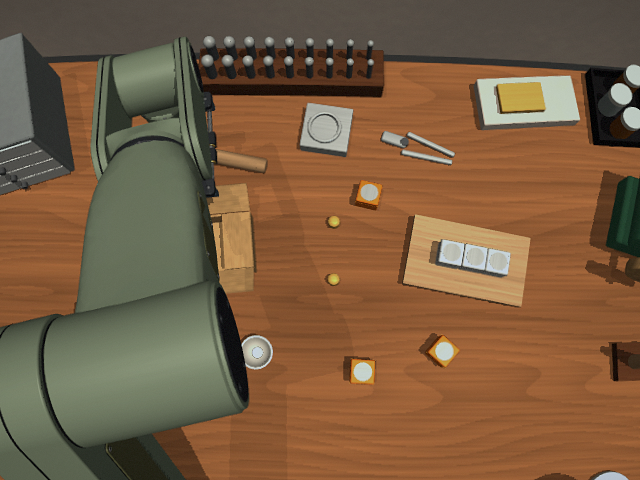

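The right end flap (235,240) is down level and the shelf row is intact. Sweeping the far side flap next.

```bash
python3 -m jog '{"jaw":[0,0,0,0,0,0,0,0],"slide":[[0,-0.4,0.04],[0,-0.4,0],[0,-0.4,0],[0,-0.4,0],[0,-0.4,0],[0,-0.2,0],[0,0,-0.6],[0,0,0]],"spin":[0,0,0,0,0,0,0,0]}'
python3 -m jog '{"jaw":[0,0,0,0,0,0,0,0,0],"slide":[[0,-0.4,0],[0,-0.4,0],[0,-0.4,0],[0,-0.235,0],[0,0,0.3],[0,0,0.3],[0,0,0.2],[0,0,0.05],[0,0,0]],"spin":[0,0,0,0,0,0,0,0,0]}'
python3 plan.py 96.1 580.5 186.6 53
```

```text
time_s: 54.8
ee_pos: [624.1, 191.5, 81.2]
ee_rot: [179.8, -0.1, 96.1]
force: [0.5, 0.2, 0.2]
gripper_width: 0.2
gripper_force: 0.0
time_s: 55.7
ee_pos: [579.8, 186.4, 54.6]
ee_rot: [-179.9, 0.0, 96.1]
force: [-5.9, -1.9, 13.9]
gripper_width: 0.5
gripper_force: 7.2
t55.7 pos [579.8 186.4  54.6] rot [-179.9    0.    96.1] F [-5.87 -1.88 13.92] w 0.5 g 7.2 q6 11
spin total -0.001
[580.5 186.6  53. ] total [0.006 0.023 0.054] rows 1 each [0.006 0.023 0.054]
```

```bash
python3 -m jog '{"jaw":[0,0,0,0,0,0],"slide":[[0,0,0.04],[0,0,0],[0,0,-1],[0,0,-1],[0,0,-0.5],[0,0,0]],"spin":[0,0,0,0,0,0]}'
python3 -m jog '{"jaw":[0,0],"slide":[[0,0,0],[0,0,0]],"spin":[0,0]}'
python3 plan.py 96.1 418 169.2 128 418 169.2 62
```

```text
time_s: 56.3
ee_pos: [582.2, 186.9, 128.8]
ee_rot: [179.7, -0.0, 96.1]
force: [0.7, 0.6, -0.2]
gripper_width: 0.7
gripper_force: 0.0
time_s: 56.5
ee_pos: [579.6, 186.1, 125.2]
ee_rot: [-179.8, 0.0, 96.1]
force: [0.1, 0.0, -0.1]
gripper_width: 0.3
gripper_force: 0.0
t56.5 pos [579.6 186.1 125.2] rot [-179.8    0.    96.1] F [ 0.14  0.03 -0.13] w 0.3 g 0.0 q6 11
spin total -0.001
[418.  169.2 128. ] total [ 0.011 -5.415 -0.092] rows 6 each [ 0.002 -0.902 -0.015]
[418.  169.2  62. ] total [0.  0.  2.2] rows 3 each [0.    0.    0.733]
```

```bash
python3 -m jog '{"jaw":[0,0,0,0,0,0,0,0],"slide":[[0,-0.902,0],[0,-0.902,0],[0,-0.902,0],[0,-0.902,0],[0,-0.902,0],[0,-0.902,0],[0,0,0],[0,0,0]],"spin":[0,0,0,0,0,0,0,0]}'
python3 -m jog '{"jaw":[0,0,0,0,0,0],"slide":[[0,0,0.733],[0,0,0.733],[0,0,0.7],[0,0,0],[0,0,0],[0,0,0]],"spin":[0,0,0,0,0,0]}'
python3 plan.py 96.1 483.1 176.2 62 525.9 180.8 80
```

```text
time_s: 57.3
ee_pos: [418.8, 169.2, 126.6]
ee_rot: [-180.0, 0.0, 96.1]
force: [0.0, 0.4, -0.2]
gripper_width: 0.5
gripper_force: 0.0
time_s: 57.9
ee_pos: [420.3, 169.6, 63.0]
ee_rot: [179.9, -0.0, 96.1]
force: [0.0, -0.6, 0.4]
gripper_width: 0.3
gripper_force: 0.0
t57.9 pos [420.3 169.6  63. ] rot [179.9  -0.   96.1] F [ 0.01 -0.56  0.35] w 0.3 g 0.0 q6 14
spin total -0.002
[483.1 176.2  62. ] total [-0.003  2.104  0.032] rows 3 each [-0.001  0.701  0.011]
[525.9 180.8  80. ] total [ 1.000e-03  1.435e+00 -6.000e-01] rows 2 each [ 0.     0.717 -0.3  ]
```

```bash
python3 -m jog '{"jaw":[0,0,0,0,0,0,0,0],"slide":[[0,0.4,0.02],[0,0.4,0],[0,0.4,0],[0,0.4,0],[0,0.4,0],[0,0.1,0],[0,0,-0.6],[0,0,0]],"spin":[0,0,0,0,0,0,0,0]}'
python3 -m jog '{"jaw":[0,0,0,0,0,0,0,0,0],"slide":[[0,0.4,0],[0,0.4,0],[0,0.4,0],[0,0.235,0],[0,0,0.3],[0,0,0.3],[0,0,0.2],[0,0,0.05],[0,0,0]],"spin":[0,0,0,0,0,0,0,0,0]}'
python3 plan.py 96.1 525.9 180.8 53
```

```text
time_s: 58.7
ee_pos: [478.4, 176.1, 80.2]
ee_rot: [-179.7, -0.0, 96.2]
force: [1.5, 0.1, 2.0]
gripper_width: 0.4
gripper_force: 0.7
time_s: 59.6
ee_pos: [524.4, 180.3, 54.7]
ee_rot: [180.0, 0.0, 96.1]
force: [-0.7, -0.8, 8.0]
gripper_width: 0.5
gripper_force: 3.7
t59.6 pos [524.4 180.3  54.7] rot [180.    0.   96.1] F [-0.69 -0.79  8.02] w 0.5 g 3.7 q6 12
spin total 0.002
[525.9 180.8  53. ] total [0.01  0.05  0.057] rows 1 each [0.01  0.05  0.057]
```

```bash
python3 -m jog '{"jaw":[0,0,0,0,0,0,0,0],"slide":[[0,0,0.06],[0,0,0],[0,0,-1],[0,0,-1],[0,0,-1],[0,0,-0.5],[0,0,0],[0,0,0]],"spin":[0,0,0,0,0,0,0,0]}'
python3 plan.py 96.1 250 480 160
```

```text
time_s: 60.4
ee_pos: [523.6, 180.3, 156.3]
ee_rot: [-179.9, 0.0, 96.1]
force: [0.6, 0.7, 0.3]
gripper_width: 0.5
gripper_force: 0.0
t60.4 pos [523.6 180.3 156.3] rot [-179.9    0.    96.1] F [0.64 0.66 0.31] w 0.5 g 0.0 q6 12
spin total 0.001
[250. 480. 160.] total [10.904 -8.008 -0.123] rows 11 each [ 0.991 -0.728 -0.011]
```

```bash
python3 -m jog '{"jaw":[0,0,0,0,0,0,0,0,0,0],"slide":[[0.99,-0.728,0],[0.99,-0.728,0],[0.99,-0.728,0],[0.99,-0.728,0],[0.99,-0.728,0],[0.99,-0.728,0],[0.99,-0.728,0],[0.99,-0.728,0],[0.99,-0.728,0],[0.99,-0.728,0]],"spin":[0,0,0,0,0,0,0,0,0,0]}'
python3 -m jog '{"jaw":[0,0,0],"slide":[[0,0,0],[0,0,0],[0,0,0]],"spin":[0,0,0]}'
python3 - <<'E'
from h import *
g=[]
f=env.grab_frame("top")[:,:,::-1];s=env.grab_frame("scene")[:,:,::-1]
c=cv2.resize(f[170:320,120:320],None,fx=2,fy=2,interpolation=2);d=cv2.resize(f[205:315,395:542],(400,300),interpolation=2)
e=cv2.resize(s[120:270,290:490],None,fx=2,fy=2,interpolation=2);k=cv2.resize(s[240:420,80:320],(400,300),interpolation=2)
cv2.imwrite("pics/fin.png",np.vstack([np.hstack([c,d]),np.hstack([e,k])]))
E
```

```text
time_s: 61.4
ee_pos: [273.9, 452.5, 155.3]
ee_rot: [-179.9, 0.2, 96.1]
force: [-0.1, -0.1, 0.4]
gripper_width: 0.9
gripper_force: 0.0
time_s: 61.7
ee_pos: [275.9, 451.4, 156.2]
ee_rot: [-179.9, 0.1, 96.1]
force: [0.8, -0.8, 0.3]
gripper_width: 0.3
gripper_force: 0.0
```

View pics/fin.png

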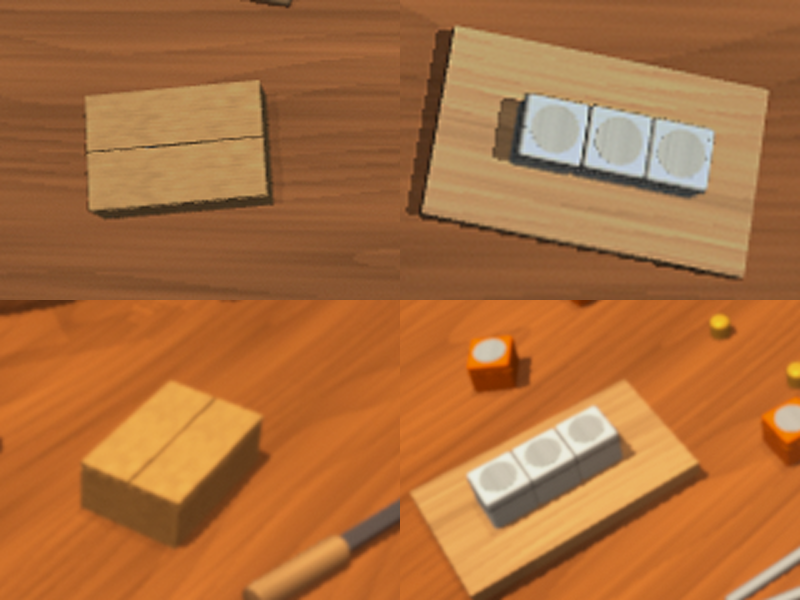

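The carton is shut: both side flaps are level, with the seam at (175,145) in the upper-left panel. The three tins stand in a tight, straight row on the board. One numeric check of the row, then I'll hand in.

Run:
```python
from h import *
f=env.grab_frame("top");h=cv2.cvtColor(f,cv2.COLOR_RGB2HSV);m=((h[...,1]<70)&(h[...,2]>135)).astype(np.uint8)
m=cv2.morphologyEx(m,cv2.MORPH_CLOSE,np.ones((5,5),np.uint8));m=only(m,(475,257))
for L in(126,128,130):
    r,c=fit({"top":m},[534,-287,-10],s=(42,L,.01),z0=63);d=r[:2]-[535,-284.1];a=np.radians(-10.46);print(L,r.round(1),round(c,3),"local",(d@[np.cos(a),np.sin(a)]).round(1),(d@[-np.sin(a),np.cos(a)]).round(1))
```

```text
126 [ 534.7 -287.2  -10.4] 0.047 local 0.2 -3.1
128 [ 534.7 -287.3  -10.3] 0.062 local 0.3 -3.2
130 [ 534.5 -287.9   -9.7] 0.076 local 0.2 -3.8
```

```bash
python3 -c "
from workcell import env
print(env.job_done())"
```

```text
the job is handed in; nothing more can be done
None
```

I weighed four of the five tins by lifting and took the third empty on the count. The two filled tins (about 2–3 N on the scale) are standing in the carton, with the end flaps folded down first and the side flaps over them. The three empty tins stand in one tight row on the shelf, within 1 mm of its long centreline, about 3 mm off centre along its length, and square to the board within about 0.1°. The job was handed in after about 62 s of the 208 s allowed.

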